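# Open the paper-roll dispenser for a new roll and hold it open

## Task

Get the paper-roll dispenser on the packing bench ready for a colleague to drop in a new roll: take the red T-handled key from its wooden block, push its square tip fully down into the recess of the blue lock knob, turn it anticlockwise (seen from above) to its stop to unlock the quill, and leave the key standing there. Then draw the black pull knob out against its spring until the red index pin is level with the yellow marker on the scale, and keep it there: you finish while still holding the knob at the mark. Leave the paper roll, the tape and the carton alone.

Things in the scene. Friction and masses are not known exactly. Their poses are not given: they have to be found in the camera images.
- dispenser: Grey steel bench-top roll dispenser, fixed. Origin on the bench directly below the axis of the lock knob; z up. Its own -y axis is the direction in which the pull knob is drawn out. Base plate 150 x 400 mm (x -75 to 75, y -100 to 300), 14 mm high; quill housing 56 mm wide (x -28 to 28), y from -92 to 18, top 126 mm above the bench; roll axis 98 mm above the bench; fixed cheek 120 mm wide and 184 mm high at y 280 to 292.
- pull_knob (a point): Centre of the black round pull knob, 38 mm in diameter and 30 mm long with its axis along the dispenser's y, 98 mm above the bench. It sits on the outer end of the quill on an 18 mm neck; between the knob's inner face and the housing there are 30 mm of free neck when the quill is home. Axes as the dispenser's: pulling out moves it along its own -y. Free on both sides and above: pinch it from above across its diameter.
- quill (a joint): Travel of the quill with pull knob and index pin, m: 0 home, growing as it is pulled out, 0.062 at its end stop. A spring draws it home: about 7 N at 0, 12 to 13 N at 0.050, plus about 1 N of friction; let go, it slides home. While the lock is shut it can move only 2 to 3 mm.
- index (a point): Top of the red index pin that moves with the quill in a slot along the housing top, 135 mm above the bench; axes as the dispenser's. 28 mm on the dispenser's -y side of the lock axis when the quill is home.
- marker_tip (a point): Tip of the yellow marker clipped to the far edge of the housing top, beside the scale; its axes are parallel to the dispenser's. It is fixed in this run; it stands 30 to 52 mm out (along -y) from where the index pin is when home. The index is level with it when both have the same place along the dispenser's y (the tip lies 11 mm beside the pin in x).
- lock (a joint): Angle of the blue lock knob, rad: near 0 (0 to 0.12) is locked, grows anticlockwise seen from above, stop at 1.35. The quill comes free at about 0.95. Friction about 0.06 N m; it stays where it is left. It is turned with the key.
- lock_recess (a point): Centre of the mouth of the square recess in the top of the lock knob, which is 40 mm in diameter and 27 mm high and stands on the housing; the mouth is 153 mm above the bench. Recess 11.8 mm square with a 3 mm chamfer, 23.5 mm deep, its sides along this point's x and y axes, which turn with the knob. z up.
- key_grip (a point): Centre of the red T-bar of the key (loose, 160 g): bar 76 mm long (key's x) x 16 mm wide (key's y) x 18 mm high, meant to be pinched from above across its 16 mm. The key's z runs from tip to bar. Below the bar: a 14 mm round stem, then a 19 mm collar whose underside is 53 mm below this point, then the square tip. At the start it stands upright in the block, this point 93 mm above the bench.
- key_tip (a point): End of the key's tip, 75 mm below the bar's centre on the key's axis. The tip is 10 mm square and 22 mm long, stepped down to 7 mm square over its last 4 mm, its sides along the key's x and y; the collar stops it on the rim of a recess, with the tip 22 mm in.
- key_block: Wooden key block, fixed, 60 x 80 x 40 mm high, origin at the centre of its underside; square hole of 12 mm in the middle of its top, where the key stands 22 mm deep.
- paper_roll: New roll of brown paper standing on end, 104 mm in diameter, 200 mm high; origin at the centre of its underside. Bystander.
- tape_roll: Roll of brown tape lying flat, 100 mm in diameter, 48 mm high; origin at the centre of its underside. Bystander.
- carton: Closed cardboard carton 140 x 160 x 100 mm high; origin at the centre of its underside. Bystander.
Not all that is in view belongs to the job. Of the things that look like the part that bears key_grip, the largest one is meant.

How it is judged:
On the way, in this order (a step that is already met when the one before it is completed fails the run):
1. the key's tip is in the recess of the lock knob, at least 15 mm deep, the knob still locked (z of key_tip in the frame of lock_recess below -0.015 m and horizontal distance between key_tip and lock_recess below 0.005 m and value of joint lock below 0.6 rad), for 0.2 s.
2. the lock knob is turned to its stop (beyond 1.15 rad) with the key in it, the quill not yet drawn (value of joint lock above 1.15 rad and z of key_tip in the frame of lock_recess below -0.012 m and horizontal distance between key_tip and lock_recess below 0.005 m and value of joint quill below 0.01 m), for 0.1 s.
At the end, for the whole second after the job is handed in: The fingers hold the pull knob out with the index pin within 5 mm of the marker along the scale, at rest; the lock knob is beyond 1.15 rad and the key, let go, stands in its recess at least 12 mm deep (y of index in the frame of marker_tip between -0.005 and 0.005 m and contact force between the fingers and quill above 4 N and velocity of joint quill between -0.01 and 0.01 m/s and value of joint lock above 1.15 rad and z of key_tip in the frame of lock_recess below -0.012 m and horizontal distance between key_tip and lock_recess below 0.006 m and angle between key_tip's own z axis and vertical below 0.25 rad and contact force between the fingers and key below 0.5 N); the arm keeps its last pose, push and grip.
It fails at once if the paper roll, the tape roll or the carton is moved by more than 20 mm (distance of any of paper_roll, tape_roll, carton from where it was at the start of the episode above 0.02 m).
It also fails if it takes over 54 s, if anything falls off the work surface, if the arm or the gripper's body presses on something with over 40 N, if the wrist force passes 120 N, or if a joint passes its speed limit or range.

## Robot

A 6-joint arm with a two-finger parallel gripper is mounted at the origin on the work surface. World frame = base frame: x ahead of the robot, y to its left, z up, the work surface at z = 0. Lengths are in m, angles in rad, forces in N, time in s.
With the tool pointing down it reaches from about 0.375 to 0.9 m from the base axis. Payload 3.1 kg.
Tool frame: the origin (TCP) lies between the finger pads; the fingertips stand 8 mm ahead of it and the grasp point (between the pads) lies 11 mm behind it (manip.tip_extent is the distance from the TCP to the fingertips, in m); z points along the fingers, x is the direction in which the jaws open and shut, and the axes are right-handed (so a half turn about z gives the same grasp; the last joint's range is limited). The gripper opens to 85 mm and grips with 20 to 120 N. Pads are 22 mm wide; open, the fingers measure 114 mm over their backs; the gripper's body (76 mm by 85 mm) begins 54 mm behind the grasp point. The pads swing forward as they close: fully open they stand 13 mm farther back than shut.
Start: joints at [1.085, 0.527, 1.433, -0, 1.181, -0.178], TCP at [0.189, 0.596, 0.239] pointing down, gripper open.
Joint ranges: [-3.08, 3.08], [-0.75, 2.2], [0.22, 2.44], [-1.43, 4.57], [0, 2.65], [-2.85, 2.85]. Speed limits (rad/s): [2.79, 2.79, 3.14, 3.14, 3.14, 3.14].

## Interface

Orientations are given as a unit quaternion [x, y, z, w].
In Python, from station import manip gives the robot as it stands.
- The arm moves only by the tool move_arm, never from a script. Its argument "deltas" is a list that holds one entry, the list of rows, each a list of 4 numbers: the shift along the tool's x, y, z in m, then the turn about the tool's z in degrees. A call has 1 to 20 rows; each row is the pose to reach, as a shift and turn from the pose measured when the call began, along the tool's axes at that moment; what a row does not reach only later rows make up. A row lasts 1/12 s, in which the tool goes at most 41.7 mm and 7.16 degrees, less where a joint would pass 70% of its speed; a pose out of reach is approached as far as the arm can. A call with a gripper value outside its range is refused whole. "gripper" is the opening, from 0 (shut) to 1 (fully open), set as the call begins (left out, the last holds). The fingers move at their own pace and stop on an object; "squeeze" is the grip in N (left out, the last holds). Time passes only in rows, so rows that repeat a pose let the fingers close. It gives the time, the measured TCP pose, the force and the opening at its end, in the units of the state.
- manip.sense(): the state, without advancing time (a new reading comes with each control period).
- manip.snapshot(name): name is "scene" or "top" or "wrist"; returns a dict with "img" (384x512x3 uint8, red, green, blue), "vertical_fov" (degrees; the focal length in pixels is half the picture's height over the tangent of half this angle, whatever the lens; pixels are square), "cx", "cy" (the principal point, pixels), "D" ([k1, k2, p1, p2, k3] as OpenCV has them; the pictures are not rectified), "origin" and "orientation" of the camera in the world. Camera axes: x right, y down, z forward; pixel columns grow to the right and rows downward; lengths in m; the calibration is good to about 2 mm. A picture is of the moment at which its call begins. There is no depth.
- manip.sign_off(): hands the job in, once; it reports no verdict.
The state is a dict: "t": time; "q": joint angles; "qd": joint speeds; "tau": joint torques, N m; "tcp_pos": TCP position; "tool_rot": TCP orientation; "force": force on the tool from outside, world axes, zero at the start; "ft_torque": the same for the moment, N m; "finger_gap": opening from 0.0 (shut) to 1.0 (fully open).
Only numpy, scipy, OpenCV 4.12 (cv2) and the standard library are available. Lean on these libraries where they do the work, as an engineer would, in place of code of your own. Each camera call takes 0.05 s, during which the arm holds its last target.

## Working session

There is one attempt and no reset: what is moved stays moved. The work goes in short steps, Python scripts to look and compute and a tool call to move; the robot and the scene stay as the last step left them, time stands still between calls to the robot, and variables do not carry over. Pictures are saved under pics/ and viewed, and the job is handed in when it is done.

Besides the shell and the picture viewer there is one more tool, called after ">>>" as name(argument=value, ...), one argument or row to a line, values as JSON. move_arm: Moves the arm, as the interface text tells. Its arguments: {"type":"object","properties":{"deltas":{"type":"array"},"gripper":{"type":"number"},"squeeze":{"type":"number"}},"required":["deltas"]}

```bash
mkdir -p pics; ls; cat > h.py <<'E'
import numpy as np, cv2, pickle
from station import manip
def snap(n,fn):
    s=manip.snapshot(n); cv2.imwrite(f'pics/{fn}.png',s['img'][:,:,::-1]); pickle.dump(s,open(f'pics/{fn}.pkl','wb')); return s
def load(fn): return pickle.load(open(f'pics/{fn}.pkl','rb'))
def rot(s):
    from scipy.spatial.transform import Rotation as R
    o=np.array(s['orientation'],float)
    return R.from_quat(o).as_matrix() if o.size==4 else o.reshape(3,3)
def K(s):
    f=s['img'].shape[0]/2/np.tan(np.radians(s['vertical_fov'])/2)
    return np.array([[f,0,s['cx']],[0,f,s['cy']],[0,0,1]])
def ray(s,px):
    u=cv2.undistortPoints(np.array(px,float).reshape(-1,1,2),K(s),np.array(s['D'],float)).reshape(-1,2)
    d=np.c_[u,np.ones(len(u))]@rot(s).T
    return np.array(s['origin'],float),d
def onz(s,px,z):
    o,d=ray(s,px); return o+d*((z-o[2])/d[:,2])[:,None]
def proj(s,P):
    R=rot(s); P=np.array(P,float).reshape(-1,3); c=(P-np.array(s['origin']))@R
    return cv2.projectPoints(c,np.zeros(3),np.zeros(3),K(s),np.array(s['D'],float))[0].reshape(-1,2)
E
python3 - <<'E'
from h import *
for n in ['scene','top','wrist']:
    s=snap(n,n+'0'); print(n,s['vertical_fov'],s['origin'],s['orientation'],s['D'])
print(manip.sense())
E
```

```text
pics
scene 53.20679782042523 [ 0.86403576 -0.49328925  0.99249354] [ 0.91808296  0.26093591 -0.08482927 -0.28607712] [-0.0602541  0.         0.         0.         0.       ]
top 50.77729446713335 [0.32019224 0.02928998 1.43363162] [ 0.70548996 -0.70378047  0.05659481 -0.06143282] [0.04952227 0.         0.         0.         0.        ]
wrist 71.58925432870267 [0.12628099 0.61647017 0.37355648] [0.79949913 0.58568563 0.07785013 0.10822585] [-0.04293884  0.          0.          0.          0.        ]
{'t': 0.15, 'q': array([ 1.08549806e+00,  5.28294059e-01,  1.43361812e+00,  7.52750963e-06,
        1.18142724e+00, -1.78506604e-01]), 'qd': array([ 0.00195183, -0.00472886, -0.00217181,  0.00076013,  0.00070718,
       -0.00051278]), 'tau': array([ 6.31005769e-04, -4.42742908e+01, -1.78274381e+01, -2.67114638e-04,
        5.54774160e-03,  1.58288469e-05]), 'tcp_pos': array([0.18846502, 0.59533252, 0.23852973]), 'tool_rot': array([ 8.06846764e-01,  5.90760134e-01, -7.86629746e-04,  3.79510553e-04]), 'force': array([-0.33171476,  0.59858468, -0.83443117]), 'ft_torque': array([ 0.01908424,  0.00868722, -0.01108442]), 'finger_gap': 1.0017171572714871}
```

View pics/scene0.png

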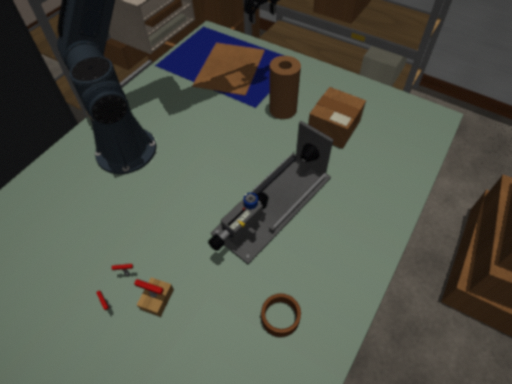

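View pics/top0.png

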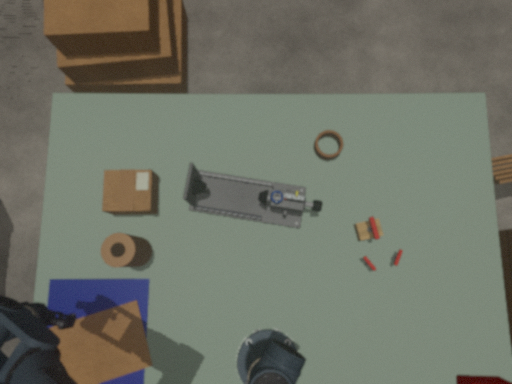

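View pics/wrist0.png

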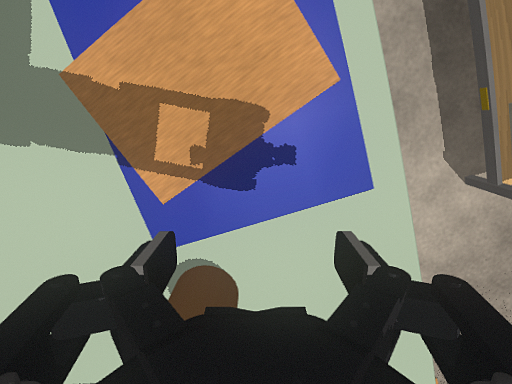

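The candidates for the key are three red bars. In scene they are at (149,286) on the wooden block, (122,267) and (103,300); in top they are at (375,228), (369,264) and (398,257). The largest is the one standing in the block, so I'll check it in a crop.

```bash
python3 - <<'E'
from h import *
import cv2
s=load('scene0');t=load('top0')
a=cv2.resize(s['img'][190:325,80:320],None,fx=3.3,fy=3.3,interpolation=2)
cv2.imwrite('pics/c1.png',a[:,:,::-1])
b=cv2.resize(t['img'][150:280,180:410],None,fx=3.4,fy=3.4,interpolation=2)
cv2.imwrite('pics/c2.png',b[:,:,::-1])
for nm,im in (('s',s),('t',t)):
    i=im['img'].astype(int)
    m=((i[...,0]>120)&(i[...,1]<60)&(i[...,2]<60)).astype(np.uint8)
    n,l,st,c=cv2.connectedComponentsWithStats(m)
    for k in range(1,n):
        if st[k,4]>3:
            r=cv2.minAreaRect(np.argwhere(l==k)[:,::-1].astype(np.float32)); print(nm,st[k],c[k],onz(im,c[k],0.1 if nm=='s' else .1),r)
E
```

```text
s [112 264  20   5  57] [121.36842105 265.89473684] [[ 0.34935761 -0.34555967  0.1       ]] ((121.49181365966797, 265.9098205566406), (2.806607723236084, 19.28411102294922), 84.80557250976562)
s [135 280  27  12 139] [148.11510791 285.44604317] [[ 0.4419583 -0.3486211  0.1      ]] ((147.6999969482422, 285.3999938964844), (26.879358291625977, 5.375871658325195), 18.434947967529297)
s [ 97 291  10  18  62] [101.24193548 299.48387097] [[ 0.36865312 -0.43727154  0.1       ]] ((101.23196411132812, 299.3969421386719), (17.971628189086914, 3.350642204284668), 66.03751373291016)
```

View pics/c1.png

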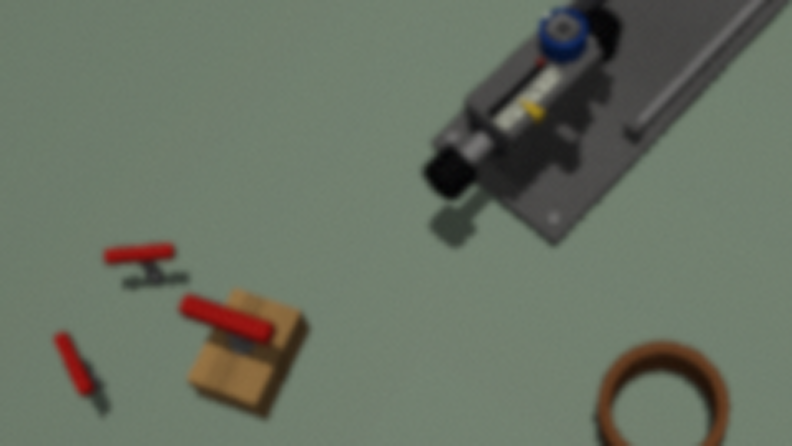

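View pics/c2.png

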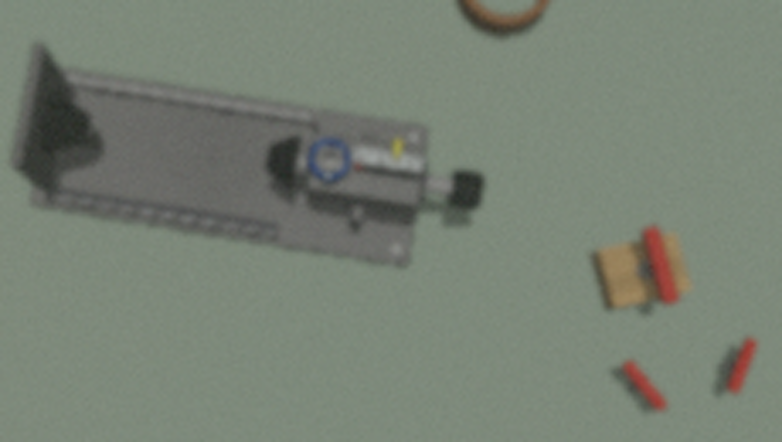

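```bash
python3 - <<'E'
from h import *
s=load('scene0');t=load('top0')
def msk(im,f):
    i=im['img'].astype(int); m=f(i[...,0],i[...,1],i[...,2]).astype(np.uint8)
    n,l,st,c=cv2.connectedComponentsWithStats(m)
    return [(st[k].tolist(),c[k].round(1),cv2.minAreaRect(np.argwhere(l==k)[:,::-1].astype(np.float32))) for k in range(1,n) if st[k,4]>4]
for nm,f in (('red',lambda r,g,b:(r>110)&(g<90)&(b<90)&(r-g>60)),('blue',lambda r,g,b:(b-r>30)&(b-g>15)),('yel',lambda r,g,b:(r-b>90)&(g-b>60))):
    for im,n in ((s,'s'),(t,'t')):
        for q in msk(im,f): print(nm,n,q[0],q[1],np.round(q[2][1],1),round(q[2][2],1),onz(im,q[1],{'red':.102,'blue':.15,'yel':.13}[nm]).round(4))
print('lock',onz(t,[(277,197)],.153),onz(s,[(80+565/3.3,190+30/3.3)],.153))
print('knob',onz(t,[(180+467/3.4,150+190/3.4)],.11),onz(s,[(80+450/3.3,190+170/3.3)],.105))
print('paper',onz(s,[(285,63)],.2),onz(t,[(119,250)],.2))
print('base corners',onz(t,np.array([(427,127),(410,265),(33,207)])/3.4+[180,150],.014))
E
```

```text
red s [112, 264, 20, 5, 70] [121.6 265.9] [ 3.4 19.3] 85.2 [[ 0.351  -0.3456  0.102 ]]
red s [135, 280, 27, 13, 160] [148.4 285.6] [27.5  6. ] 18.4 [[ 0.4438 -0.3489  0.102 ]]
red s [97, 291, 10, 18, 73] [101.5 299.5] [18.4  3.9] 66.0 [[ 0.3703 -0.4371  0.102 ]]
red t [370, 218, 9, 21, 88] [374.  227.9] [21.1  4.1] 76.0 [[ 0.4373 -0.3464  0.102 ]]
red t [395, 250, 7, 15, 42] [397.9 257. ] [ 2.8 14.5] 21.8 [[ 0.3439 -0.4181  0.102 ]]
red t [364, 257, 11, 13, 39] [369.4 263.3] [15.   2.4] 50.2 [[ 0.3231 -0.3262  0.102 ]]
blue s [156, 27, 106, 54, 1918] [196.   52.3] [ 43.8 102.3] 64.1 [[0.0192 0.4084 0.15  ]]
blue s [225, 49, 56, 58, 933] [257.9  82.2] [31.9 66.7] 42.3 [[0.302  0.3825 0.15  ]]
blue s [243, 193, 15, 15, 105] [250.9 201.2] [14. 14.] 90.0 [[ 0.5419 -0.0347  0.15  ]]
blue t [271, 191, 10, 11, 26] [274. 195.] [ 6.4 11.4] 36.9 [[ 0.5378 -0.0182  0.15  ]]
blue t [278, 198, 4, 5, 8] [279.8 200.2] [1.4 4.9] 45.0 [[ 0.5209 -0.0367  0.15  ]]
blue t [47, 279, 102, 46, 3108] [ 96.  294.8] [100.1  45. ] 5.7 [[0.2264 0.5294 0.15  ]]
blue t [55, 314, 3, 3, 7] [ 56.3 315. ] [2. 2.] 90.0 [[0.1679 0.6433 0.15  ]]
blue t [47, 325, 4, 2, 5] [ 48.6 325.6] [0.9 3.1] 63.4 [[0.1376 0.6631 0.15  ]]
blue t [102, 370, 42, 14, 315] [129.  378.7] [41. 13.] -0.0 [[-0.0136  0.4132  0.15  ]]
yel s [240, 222, 4, 3, 10] [241.5 223. ] [2. 3.] 90.0 [[ 0.5502 -0.0939  0.13  ]]
lock [[ 0.53077755 -0.02766022  0.153     ]] [[ 0.54018558 -0.03029493  0.153     ]]
knob [[ 0.50843311 -0.16231689  0.11      ]] [[ 0.51619216 -0.16313503  0.105     ]]
paper [[0.35983257 0.46088912 0.2       ]] [[0.36045738 0.45129772 0.2       ]]
base corners [[ 0.58868412 -0.13587086  0.014     ]
 [ 0.44388309 -0.11583879  0.014     ]
 [ 0.50333018  0.27498267  0.014     ]]
```

```bash
cat >> h.py <<'E'
from scipy.spatial.transform import Rotation as R
def toolmat(st=None):
    st=st or manip.sense(); return np.array(st['tcp_pos']),R.from_quat(st['tool_rot']).as_matrix()
def yaw():
    p,M=toolmat(); return np.degrees(np.arctan2(M[1,0],M[0,0]))
def delta(P,yw):
    p,M=toolmat(); d=M.T@(np.array(P)-p); t=-((yw-yaw()+180)%360-180)
    return np.r_[d*1000,t].round(1)
E
python3 - <<'E'
from h import *
s=load('wrist0'); p,M=toolmat(); print(M.round(3),yaw(),proj(s,[p,p+M[:,2]*.008-M[:,1]*.06, p-M[:,1]*.06]))
print((M.T@rot(s)).round(3), M.T@(np.array(s['origin'])-p))
for P,y in [((.19,.596,.32),72.4),((.36,.42,.32),50),((.46,.2,.32),30),((.53,0,.31),0),((.53,-.1,.30),0)]: print(P,delta(P,y))
E
```

```text
[[ 0.302  0.953 -0.001]
 [ 0.953 -0.302 -0.002]
 [-0.002 -0.    -1.   ]] 72.42198401302039 [[253.10612833 240.45163926]
 [253.02485555 129.04264639]
 [252.89742178 129.70010653]]
[[ 1.     0.    -0.001]
 [-0.     0.964  0.265]
 [ 0.001 -0.265  0.964]] [ 0.00113887 -0.06570691 -0.13500808]
(0.19, 0.596, 0.32) [  1.    1.2 -81.5   0. ]
(0.36, 0.42, 0.32) [-115.5  216.5  -81.3   22.4]
(0.46, 0.2, 0.32) [-295.   378.2  -81.1   42.4]
(0.53, 0, 0.31) [-464.5  505.4  -70.8   72.4]
(0.53, -0.1, 0.3) [-559.8  535.6  -60.7   72.4]
```

>>> move_arm(
  deltas=[
    [[0, 0, -0.04, 0], [0, 0, -0.08, 0], [-0.015, 0.03, -0.08, 4], [-0.035, 0.065, -0.08, 8], [-0.055, 0.1, -0.08, 12], [-0.075, 0.14, -0.08, 16], [-0.095, 0.175, -0.08, 20], [-0.115, 0.21, -0.08, 24], [-0.14, 0.24, -0.08, 28], [-0.165, 0.27, -0.08, 32], [-0.19, 0.295, -0.08, 36], [-0.22, 0.32, -0.08, 40], [-0.25, 0.345, -0.08, 44], [-0.28, 0.37, -0.08, 48], [-0.31, 0.39, -0.08, 52], [-0.34, 0.415, -0.08, 56], [-0.37, 0.44, -0.08, 60], [-0.4, 0.46, -0.08, 64], [-0.43, 0.48, -0.075, 68], [-0.46, 0.5, -0.07, 72]],
  ],
  gripper=1,
)

```text
t: 1.82
tcp_pos: [0.5265, 0.0041, 0.3091]
tool_rot: [1.0, 0.002, -0.0, 0.001]
force: [1.3, -0.1, 0.2]
finger_gap: 1.001
```

>>> move_arm(
  deltas=[
    [[0, 0.035, 0, 0], [0, 0.07, 0, 0], [0.003, 0.095, 0, 0], [0.003, 0.095, 0, 0], [0.003, 0.095, 0, 0]],
  ],
)

```text
t: 2.23
tcp_pos: [0.5297, -0.0921, 0.3088]
tool_rot: [1.0, 0.0, -0.001, 0.0]
force: [0.1, 0.7, -0.4]
finger_gap: 0.993
```

```bash
python3 - <<'E'
from h import *
s=snap('wrist','w1'); print(manip.sense()['tcp_pos'])
cv2.imwrite('pics/w1b.png',cv2.resize(s['img'],(800,600),interpolation=2)[:,:,::-1])
E
```

```text
[ 0.52944912 -0.0908923   0.30888489]
```

View pics/w1b.png

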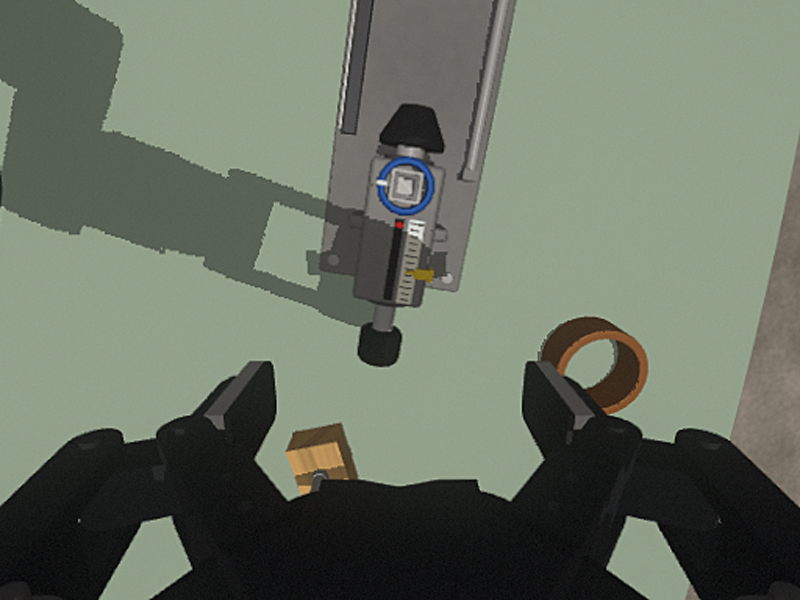

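The wrist view shows the lock knob at (405,185), the index pin at (399,225), the marker tip at about (412,273) and the pull knob at (380,345), all in the 800 px picture. I'll measure them in an enlarged crop.

```bash
python3 - <<'E'
from h import *
s=load('w1'); im=s['img']
x0,y0=222,95
cv2.imwrite('pics/c3.png',cv2.resize(im[y0:y0+145,x0:x0+75],None,fx=4,fy=4,interpolation=2)[:,:,::-1])
cv2.imwrite('pics/c4.png',cv2.resize(im[95:145,235:285],None,fx=12,fy=12,interpolation=2)[:,:,::-1])
i=im.astype(int); r,g,b=i[...,0],i[...,1],i[...,2]
for n,m,z in (('blue',(b-r>50)&(b-g>30),.153),('red',(r-g>80)&(r-b>80)&(np.indices(r.shape)[0]<200),.135),('yel',(r-b>90)&(g-b>60)&(abs(r-g)<70),.135)):
    nn,l,st,c=cv2.connectedComponentsWithStats(m.astype(np.uint8))
    for k in range(1,nn):
        if st[k,4]>5:
            pts=np.argwhere(l==k)[:,::-1].astype(np.float32)
            print(n,st[k],c[k],onz(s,c[k],z).round(4), 'circ',cv2.minEnclosingCircle(pts), 'leftmost',pts[pts[:,0].argmin()])
E
```

```text
blue [242 100  36  38 418] [260.00239234 118.43301435] [[ 0.5363 -0.0252  0.153 ]] circ ((259.3603210449219, 118.594970703125), 18.70937156677246) leftmost [242. 113.]
red [253 142   5   4  15] [255.06666667 143.4       ] [[ 0.5311 -0.0531  0.135 ]] circ ((255.0, 143.5), 2.061652660369873) leftmost [253. 143.]
yel [260 172  17   9  80] [269.9125 175.425 ] [[ 0.5487 -0.0907  0.135 ]] circ ((268.1216125488281, 175.44595336914062), 8.249436378479004) leftmost [260. 174.]
yel [214 284   4   7  10] [215.5 287. ] [[ 0.478  -0.2439  0.135 ]] circ ((215.5, 287.0), 3.3542017936706543) leftmost [214. 284.]
yel [204 298   7   2   8] [206.625 298.875] [[ 0.465  -0.2629  0.135 ]] circ ((207.0, 298.5), 3.0414812564849854) leftmost [204. 298.]
yel [189 302   6   2   7] [191.28571429 302.57142857] [[ 0.4435 -0.2691  0.135 ]] circ ((191.5, 302.5), 2.549609661102295) leftmost [189. 303.]
yel [192 311   7   5  24] [194.83333333 312.58333333] [[ 0.4473 -0.2857  0.135 ]] circ ((195.0, 312.375), 3.300194501876831) leftmost [192. 311.]
```

View pics/c3.png

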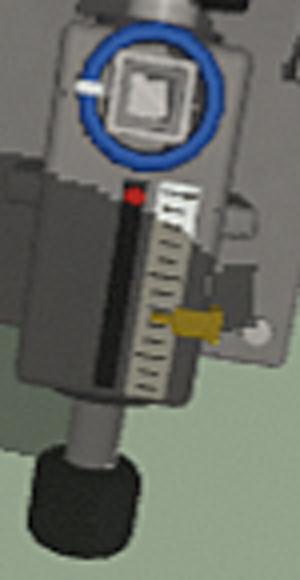

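View pics/c4.png

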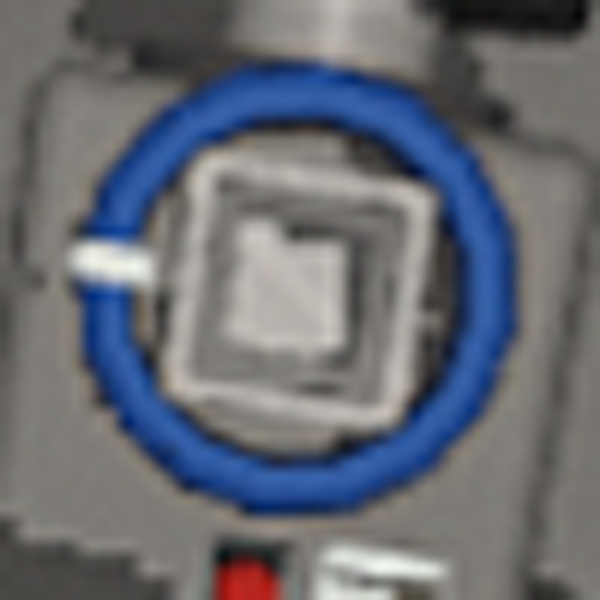

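```bash
python3 - <<'E'
from h import *
s=load('w1')
lk=onz(s,[(259.6,118.6)],.153)[0]
# square corners
c=np.array([(205,155),(432,190),(398,425),(170,385)]); c=(c+.5)/12-.5+[235,95]
q=onz(s,c,.153); print('lock',lk,q.mean(0)); e=[q[1]-q[0],q[2]-q[3],q[0]-q[3],q[1]-q[2]]
print([round(np.degrees(np.arctan2(v[1],v[0])),1) for v in e],[np.linalg.norm(v).round(4) for v in e])
idx=onz(s,[(255,143.4)],.135)[0]; mk=onz(s,[(259.5,174)],.13)[0];mk2=onz(s,[(259.5,174)],.127)[0]
# base left/right edges (c w1b 800 px)
for a,b in (((358,0),(321,271)),((515,20),(459,293))):
    P=onz(s,np.array([a,b])/1.5625,.014); v=P[0]-P[1]; print('edge',P,np.degrees(np.arctan2(v[1],v[0])))
kn=onz(s,np.array([[(27+138)/2+0,470],[82,500]])/4+[222,95],.117); print('knob',kn)
for yaw_ in (79.5,80.3,81.2):
    y=np.array([np.cos(np.radians(yaw_)),np.sin(np.radians(yaw_))]); x=np.array([y[1],-y[0]])
    print(yaw_,'idx rel lock',(idx-lk)[:2]@x,(idx-lk)[:2]@y,'mk rel idx',(mk-idx)[:2]@x,(mk-idx)[:2]@y,(mk2-idx)[:2]@y,'knobpred',lk[:2]-.137*y)
print(delta((.44,-.348,.25),-76))
E
```

```text
lock [ 0.53582728 -0.02540184  0.153     ] [ 0.53587815 -0.02548451  0.153     ]
[np.float64(-8.4), np.float64(-9.7), np.float64(80.9), np.float64(82.3)] [np.float64(0.0201), np.float64(0.0206), np.float64(0.0199), np.float64(0.0204)]
edge [[ 0.49390048  0.13957262  0.014     ]
 [ 0.44935775 -0.11323622  0.014     ]] 80.00753813676064
edge [[ 0.63855577  0.12376217  0.014     ]
 [ 0.59578312 -0.13711601  0.014     ]] 80.68883310546308
knob [[ 0.51492077 -0.14384817  0.117     ]
 [ 0.51463145 -0.15430788  0.117     ]]
79.5 idx rel lock 0.0002812027732239773 -0.028111068665809546 mk rel idx 0.012067827399410662 -0.03528557139316828 -0.03589062342493664 knobpred [ 0.51086101 -0.16010777]
80.3 idx rel lock -0.00011131644753305264 -0.028112254715373448 mk rel idx 0.011573987564818164 -0.03545062507959171 -0.03605792311240258 knobpred [ 0.51274424 -0.16044322]
81.2 idx rel lock -0.0005528708198642716 -0.02810703809351086 mk rel idx 0.011015725493667462 -0.03562804791919572 -0.03623773116449526 knobpred [ 0.51486822 -0.16078913]
[-90.  256.9  59.1  76.1]
```

>>> move_arm(
  deltas=[
    [[-0.01, 0.03, 0, 7], [-0.02, 0.06, 0.01, 14], [-0.03, 0.09, 0.02, 21], [-0.04, 0.12, 0.03, 28], [-0.05, 0.15, 0.04, 35], [-0.06, 0.18, 0.05, 42], [-0.07, 0.21, 0.06, 49], [-0.08, 0.23, 0.06, 56], [-0.09, 0.245, 0.06, 63], [-0.09, 0.257, 0.06, 70], [-0.09, 0.257, 0.06, 76], [-0.09, 0.257, 0.06, 76], [-0.09, 0.257, 0.06, 76]],
  ],
)

```text
t: 3.37
tcp_pos: [0.4404, -0.3466, 0.249]
tool_rot: [0.79, -0.613, -0.001, 0.0]
force: [0.2, -0.8, -0.6]
finger_gap: 0.997
```

```bash
python3 - <<'E'
from h import *
s=snap('wrist','w2'); print(manip.sense()['tcp_pos'],yaw(),manip.sense()['t'])
im=s['img']
cv2.imwrite('pics/w2b.png',cv2.resize(s['img'],(800,600),interpolation=2)[:,:,::-1])
i=im.astype(int); r,g,b=i[...,0],i[...,1],i[...,2]
m=((r-g>60)&(r-b>60)&(g<70)); nn,l,st,c=cv2.connectedComponentsWithStats(m.astype(np.uint8))
for k in range(1,nn):
    if st[k,4]>60:
        pts=np.argwhere(l==k)[:,::-1].astype(np.float32); R_=cv2.minAreaRect(pts)
        bp=cv2.boxPoints(R_); P=onz(s,bp,.102); print(st[k],R_,'ctr',P.mean(0),[ (np.linalg.norm(P[j]-P[j-1]).round(4),np.degrees(np.arctan2(*(P[j]-P[j-1])[1::-1])).round(1)) for j in range(4)])
E
```

```text
[ 0.44037042 -0.34655635  0.2490576 ] -75.61533610333998 3.4167
[249 147  15  67 876] ((256.1089172363281, 180.01107788085938), (13.343247413635254, 66.15270233154297), 1.0416268110275269) ctr [ 0.44223447 -0.34686133  0.102     ] [(np.float64(0.015), np.float64(103.3)), (np.float64(0.0738), np.float64(13.1)), (np.float64(0.014), np.float64(-76.6)), (np.float64(0.0738), np.float64(-166.2))]
[216 234  23  37 302] ((227.30001831054688, 252.1000213623047), (38.9075813293457, 8.497057914733887), 63.43495178222656) ctr [ 0.35046255 -0.33575206  0.102     ] [(np.float64(0.0495), np.float64(37.0)), (np.float64(0.0102), np.float64(-47.5)), (np.float64(0.0492), np.float64(-142.5)), (np.float64(0.0106), np.float64(133.8))]
[285 238  30  34 309] ((299.40081787109375, 254.8687286376953), (8.713424682617188, 39.18096923828125), 42.61406326293945) ctr [ 0.36804516 -0.4185537   0.102     ] [(np.float64(0.0114), np.float64(59.0)), (np.float64(0.0479), np.float64(-23.8)), (np.float64(0.0109), np.float64(-119.1)), (np.float64(0.0483), np.float64(156.6))]
```

View pics/w2b.png

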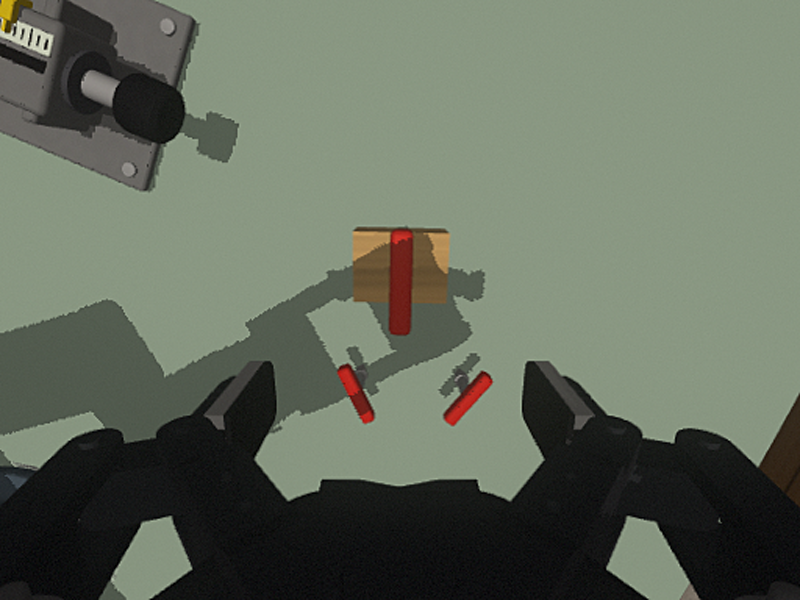

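The bar on the block (401,283 in the 800 px picture, 74 mm long) is clearly the key; the other two are about 49 mm long. Next I descend on it.

>>> move_arm(
  deltas=[
    [[0.0005, -0.002, 0.04, 1], [0.0005, -0.002, 0.08, 1], [0.0005, -0.002, 0.12, 1], [0.0005, -0.002, 0.15, 1], [0.0005, -0.002, 0.165, 1], [0.0005, -0.002, 0.165, 1], [0.0005, -0.002, 0.165, 1]],
  ],
)

```text
t: 4.0
tcp_pos: [0.4423, -0.3454, 0.0835]
tool_rot: [0.785, -0.619, -0.002, 0.0]
force: [0.3, -0.2, 1.4]
finger_gap: 0.996
```

>>> move_arm(
  deltas=[
    [[0, 0, 0, 0], [0, 0, 0, 0], [0, 0, 0, 0], [0, 0, 0, 0], [0, 0, 0, 0], [0, 0, 0, 0], [0, 0, 0, 0], [0, 0, 0, 0], [0, 0, 0, 0], [0, 0, 0, 0]],
  ],
  gripper=0,
  squeeze=60,
)

```text
t: 4.83
tcp_pos: [0.4426, -0.3457, 0.0843]
tool_rot: [0.785, -0.619, -0.001, 0.0]
force: [0.4, 1.0, 6.2]
finger_gap: 0.171
```

```bash
python3 - <<'E'
from h import *
s=snap('wrist','w3'); st=manip.sense(); print(st['tcp_pos'],yaw(),st['t'],st['finger_gap'],st['force'],st['tool_rot'])
cv2.imwrite('pics/w3b.png',cv2.resize(s['img'],(800,600),interpolation=2)[:,:,::-1])
E
```

```text
[ 0.44260248 -0.34568306  0.08431964] -76.47607621986762 4.8833 0.1772800110108816 [ 0.17598054 -0.16937349  7.24495743] [ 7.85446042e-01 -6.18928958e-01 -1.19455923e-03  1.79467268e-04]
```

View pics/w3b.png

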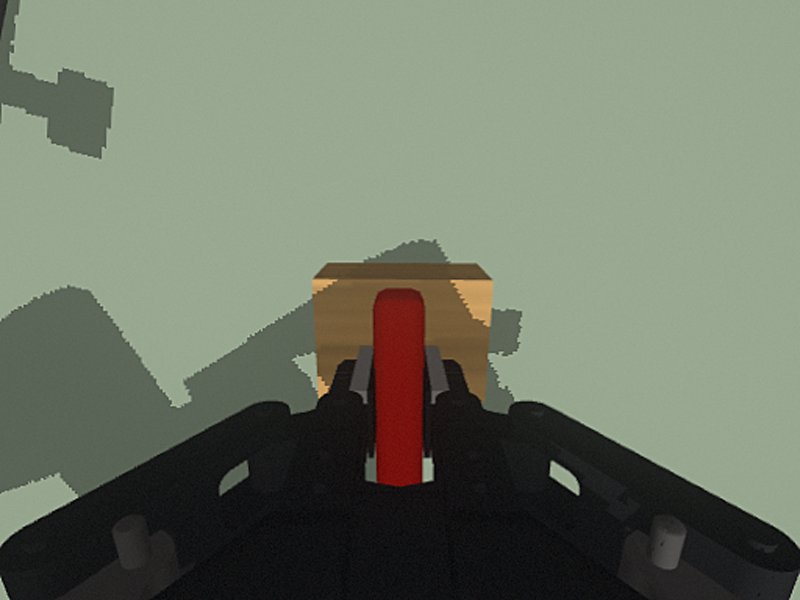

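```bash
python3 - <<'E'
from h import *
s=load('w3')
P=onz(s,np.array([[399,289],[375,300],[423,300],[375,480],[423,480]])/1.5625,.1035); print(P)
p,M=toolmat(); print((M.T@(P-p).T).T.round(4))
print('to lock hover',delta((.5358,-.0254,.26),-98.7))
E
```

```text
[[ 0.48054745 -0.3362646   0.1035    ]
 [ 0.47573735 -0.33028852  0.1035    ]
 [ 0.4789865  -0.34377606  0.1035    ]
 [ 0.41534926 -0.34380925  0.1035    ]
 [ 0.41907505 -0.35925698  0.1035    ]]
[[-0.0003 -0.0391 -0.0192]
 [-0.0073 -0.0358 -0.0192]
 [ 0.0066 -0.0358 -0.0193]
 [-0.0082  0.0261 -0.0191]
 [ 0.0077  0.0261 -0.0191]]
to lock hover [-289.9 -165.2 -175.5   22.2]
```

>>> move_arm(
  deltas=[
    [[0, 0, -0.01, 0], [0, 0, -0.03, 0], [0, 0, -0.06, 0], [0, 0, -0.1, 0], [0, 0, -0.14, 0], [0, 0, -0.176, 0], [0, 0, -0.176, 0], [0, 0, -0.176, 0]],
  ],
)

```text
t: 5.55
tcp_pos: [0.4437, -0.3466, 0.2631]
tool_rot: [0.785, -0.619, 0.002, 0.001]
force: [-0.7, -0.0, -1.4]
finger_gap: 0.177
```

```bash
python3 - <<'E'
from h import *
s=snap('wrist','w4'); t=snap('scene','s4'); st=manip.sense(); print(st['tcp_pos'],yaw(),st['t'],st['finger_gap'],st['force'],st['tool_rot'])
cv2.imwrite('pics/w4b.png',np.hstack([cv2.resize(s['img'],(400,300),interpolation=2),cv2.resize(t['img'][190:340,60:260],(400,300),interpolation=2)])[:,:,::-1])
print('to lock hover',delta((.5358,-.0254,.26),-98.7))
E
```

```text
[ 0.44208033 -0.34489405  0.25942046] -76.47775461820281 5.65 0.17450845614113542 [ 0.87775445  0.17368427 -1.58201266] [ 7.85436484e-01 -6.18937106e-01 -2.52645095e-03 -7.04331571e-05]
to lock hover [-2.887e+02 -1.658e+02  1.000e-01  2.220e+01]
```

View pics/w4b.png

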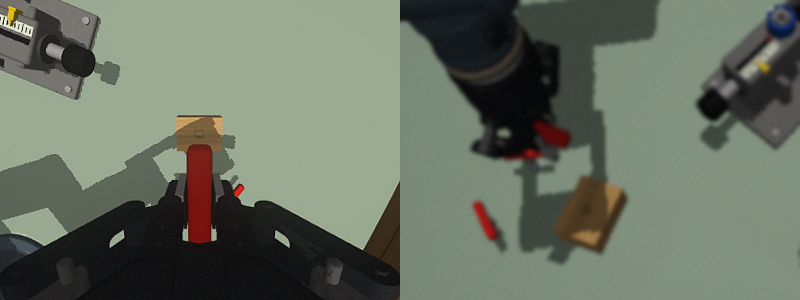

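>>> move_arm(
  deltas=[
    [[-0.02, -0.01, 0, 2], [-0.05, -0.03, 0, 5], [-0.08, -0.045, 0, 8], [-0.11, -0.063, 0, 11], [-0.14, -0.08, 0, 14], [-0.17, -0.098, 0, 17], [-0.2, -0.115, 0, 20], [-0.23, -0.132, 0, 22.2], [-0.255, -0.147, 0, 22.2], [-0.275, -0.158, 0, 22.2], [-0.2885, -0.165, 0, 22.2], [-0.2885, -0.165, 0, 22.2], [-0.2885, -0.165, 0, 22.2], [-0.2885, -0.165, 0, 22.2]],
  ],
)

```text
t: 6.82
tcp_pos: [0.5341, -0.0262, 0.2586]
tool_rot: [-0.652, 0.759, 0.004, -0.002]
force: [-0.0, -0.1, -1.8]
finger_gap: 0.175
```

```bash
python3 - <<'E'
from h import *
s=snap('wrist','w5'); t=snap('scene','s5'); st=manip.sense(); print(st['tcp_pos'],yaw(),st['t'],st['finger_gap'],st['force'],st['tool_rot'])
cv2.imwrite('pics/w5b.png',np.hstack([cv2.resize(s['img'],(400,300),interpolation=2),cv2.resize(t['img'][140:260,180:340],(400,300),interpolation=2)])[:,:,::-1])
print('to lock hover',delta((.5348,-.0254,.235),-98.7))
E
```

```text
[ 0.53449885 -0.02677156  0.25932735] -98.75926454745462 6.9167 0.1734731903408477 [-0.40556936  0.44946069 -0.83620786] [-0.65104343  0.75903339  0.00311074 -0.00104018]
to lock hover [-1.3 -0.2 24.3 -0.1]
```

View pics/w5b.png

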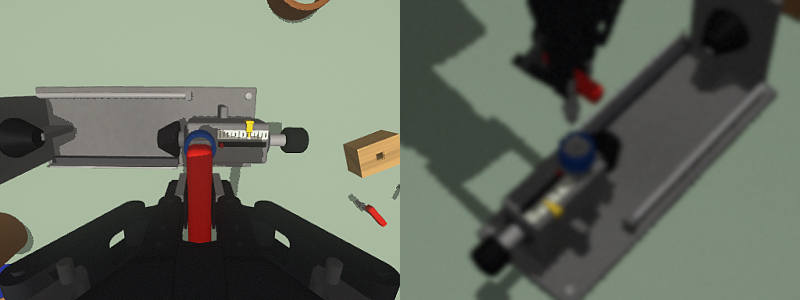

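>>> move_arm(
  deltas=[
    [[-0.001, 0, 0.015, 0], [-0.001, 0, 0.03, 0], [-0.001, 0, 0.036, 0], [-0.001, 0, 0.042, 0], [-0.001, 0, 0.046, 0], [-0.001, 0, 0.046, 0]],
  ],
)

```text
t: 7.42
tcp_pos: [0.5367, -0.0275, 0.2176]
tool_rot: [-0.651, 0.759, -0.0, 0.0]
force: [-2.3, 0.0, 19.8]
finger_gap: 0.174
```

```bash
python3 - <<'E'
from h import *
s=snap('wrist','w6'); t=snap('scene','s6'); st=manip.sense(); print(st['tcp_pos'],yaw(),st['t'],st['finger_gap'],st['force'],st['ft_torque'])
cv2.imwrite('pics/w6b.png',np.hstack([cv2.resize(s['img'][120:270,156:356],(400,300),interpolation=2),cv2.resize(t['img'][160:220,220:300],(400,300),interpolation=2)])[:,:,::-1])
E
```

```text
[ 0.53667737 -0.02751368  0.2177889 ] -98.77947968176673 7.5167 0.1770200922149622 [-2.59240485 -0.48747694 19.2333437 ] [-0.20086168  0.85074229  0.03549967]
```

View pics/w6b.png

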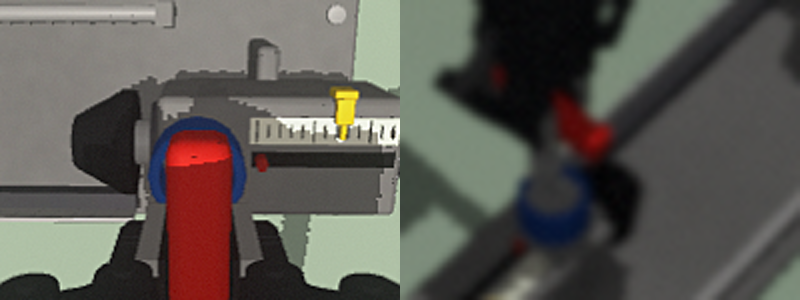

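```bash
python3 - <<'E'
from h import *
a=[]
for n in ('w5','w6'):
    s=load(n); im=s['img']
    c=proj(s,[[.5358,-.0254,.153]])[0]; print(n,c)
    x0,y0=int(c[0])-30,int(c[1])-25
    cr=cv2.resize(im[y0:y0+50,x0:x0+60],None,fx=6.6,fy=8*.825,interpolation=2).copy()
    # predicted ring
    th=np.linspace(0,2*np.pi,60); ring=proj(s,np.c_[.5358+.02*np.cos(th),-.0254+.02*np.sin(th),th*0+.153])
    for u in ring: cv2.circle(cr,tuple(((u-[x0,y0]+.5)*6.6).astype(int)),1,(0,255,0),-1)
    a.append(cr)
cv2.imwrite('pics/c6.png',np.hstack(a)[:,:,::-1])
E
```

```text
w5 [255.14590051 190.49547101]
w6 [253.73848622 208.43978699]
```

View pics/c6.png

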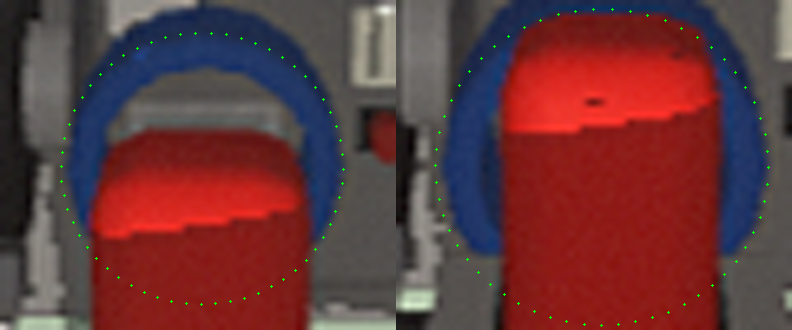

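The tip is on the recess rim, about 1.3 mm in, with 19 N upward and −2.5 N in x. That fits a key sitting 3–4 mm too far along +x. I lift slightly, shift toward −x and try again.

>>> move_arm(
  deltas=[
    [[0, 0, -0.004, 0], [0, 0.0015, -0.004, 0], [-0.001, 0.003, -0.004, 0], [-0.001, 0.003, -0.004, 0], [-0.001, 0.003, -0.004, 0], [-0.001, 0.003, -0.004, 0]],
  ],
)

```text
t: 8.02
tcp_pos: [0.5334, -0.026, 0.2211]
tool_rot: [-0.651, 0.759, 0.0, -0.0]
force: [0.1, -0.2, -2.2]
finger_gap: 0.173
```

```bash
python3 - <<'E'
from h import *
st=manip.sense(); print(st['tcp_pos'],yaw(),st['t'],st['force'],st['ft_torque'])
s=snap('wrist','w7');t=snap('scene','s7')
print(manip.sense()['tcp_pos'])
a=cv2.resize(t['img'][150:230,210:310],(790,632),interpolation=2)[:600]
cv2.imwrite('pics/s7b.png',a[:,:,::-1])
E
```

```text
[ 0.53343418 -0.02596533  0.22106929] -98.77850752826838 8.0167 [ 0.14721103 -0.19349725 -2.1827461 ] [-0.0747794  -0.01215402  0.01057659]
[ 0.53364094 -0.02596584  0.22123745]
```

View pics/s7b.png

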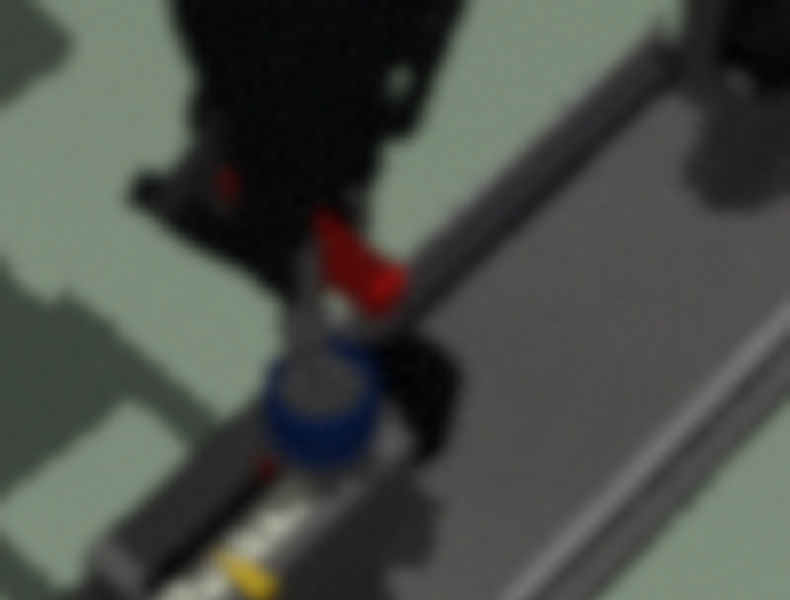

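>>> move_arm(
  deltas=[
    [[0, 0, 0.003, 0], [0, 0, 0.005, 0], [0, 0, 0.007, 0], [0, 0, 0.009, 0], [0, 0, 0.011, 0], [0, 0, 0.011, 0]],
  ],
)

```text
t: 8.62
tcp_pos: [0.5386, -0.0271, 0.2168]
tool_rot: [-0.651, 0.759, -0.006, 0.004]
force: [-1.4, 1.6, 31.0]
finger_gap: 0.175
```

```bash
python3 - <<'E'
from h import *
st=manip.sense(); print(st['tcp_pos'],yaw(),st['t'],st['force'],st['ft_torque'])
E
```

```text
[ 0.53861738 -0.02714914  0.21677728] -98.76495553663065 8.6167 [-1.41294369  1.61735119 30.97529197] [0.17265668 0.78963759 0.00707949]
```

```bash
python3 - <<'E'
from h import *
t=snap('scene','s8'); w=snap('wrist','w8')
out=[]
for n in ('s7','s8'):
    t=load(n); x0,y0,f=230,155,8
    cr=cv2.resize(t['img'][y0:y0+70,x0:x0+50],None,fx=f,fy=f,interpolation=2).copy()
    pt=manip.sense()['tcp_pos'] if n=='s8' else np.array([.5335,-.026,.2211])
    for h in np.linspace(.009,-.066,9):
        u=proj(t,[[pt[0]+.001,pt[1],pt[2]+h]])[0]; cv2.circle(cr,tuple(((u-[x0,y0]+.5)*f).astype(int)),2,(0,255,0),-1)
    u=proj(t,[[.5358,-.0254,.153]])[0]; cv2.circle(cr,tuple(((u-[x0,y0]+.5)*f).astype(int)),4,(255,255,0),1)
    th=np.linspace(0,2*np.pi,40)
    for u in proj(t,np.c_[.5358+.02*np.cos(th),-.0254+.02*np.sin(th),th*0+.153]): cv2.circle(cr,tuple(((u-[x0,y0]+.5)*f).astype(int)),1,(255,255,255),-1)
    out.append(cr)
cv2.imwrite('pics/c8.png',np.hstack(out)[:,:,::-1])
cv2.imwrite('pics/w8b.png',cv2.resize(w['img'][120:320,136:376],(780,650),interpolation=2)[:600,:,::-1])
print(manip.sense()['force'],manip.sense()['tcp_pos'])
E
```

```text
[-2.40214135  0.75308133 30.8619964 ] [ 0.53860171 -0.0271729   0.21680502]
```

View pics/c8.png

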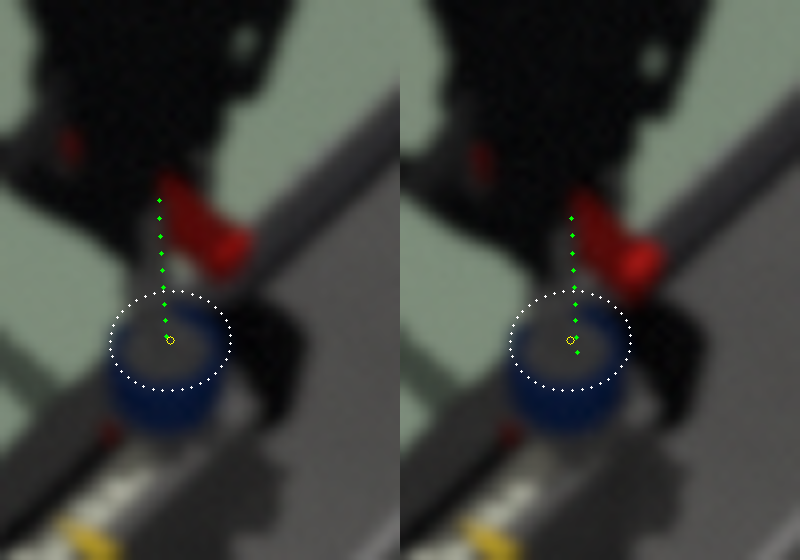

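View pics/w8b.png

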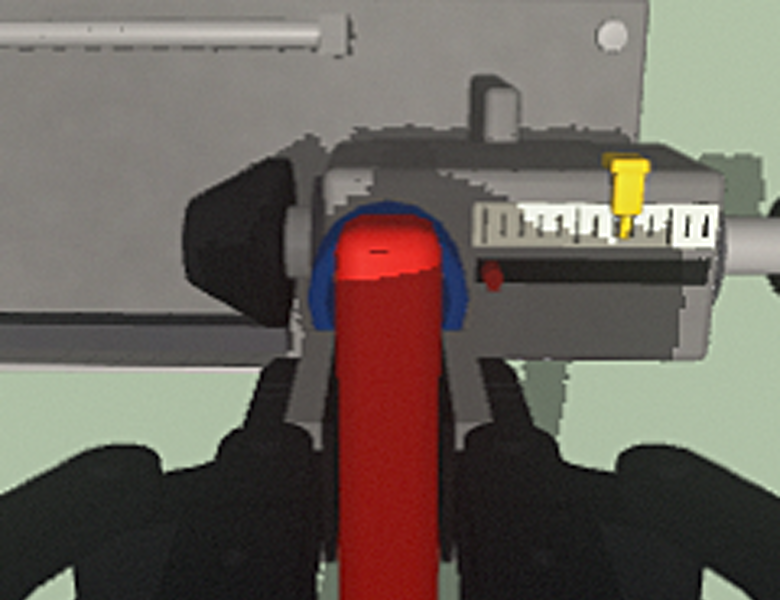

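```bash
python3 - <<'E'
from h import *
for n in ('w3','w4','w5','w6','w7','w8'):
    s=load(n); i=s['img'].astype(int); r,g,b=i[...,0],i[...,1],i[...,2]
    m=(r>70)&(g<60)&(b<60)
    nn,l,st,c=cv2.connectedComponentsWithStats(m.astype(np.uint8)); k=1+st[1:,4].argmax(); m=l==k
    rows=np.where(m.any(1))[0]; out=[]
    W=[]
    for v in rows:
        x=np.where(m[v])[0]; W.append((v,x[0],x[-1]+1))
    W=np.array(W); a=W[8:-3]; w=a[:,2]-a[:,1]
    p=np.polyfit(a[:,0],w,1); pc=np.polyfit(a[:,0],(a[:,1]+a[:,2])/2,1)
    print(n,'rows',rows[0],rows[-1],'width far %.2f near %.2f'%(np.polyval(p,rows[0]),np.polyval(p,rows[-1])),'ctr',np.polyval(pc,[rows[0],rows[-1]]).round(2))
E
```

```text
w3 rows 185 310 width far 33.83 near 28.34 ctr [255.48 255.63]
w4 rows 185 310 width far 33.78 near 28.28 ctr [255.45 255.65]
w5 rows 184 310 width far 33.64 near 28.55 ctr [255.37 255.61]
w6 rows 185 310 width far 33.64 near 29.12 ctr [255.49 255.57]
w7 rows 185 310 width far 33.87 near 28.86 ctr [255.52 255.53]
w8 rows 186 310 width far 33.06 near 30.48 ctr [255.49 255.55]
```

Loading the tip vertically makes the arm give toward +x, so the key tilted a little in the pads. With light pressure I bring the tool back toward −x and slightly +y, so the key straightens and the tip can find the hole.

>>> move_arm(
  deltas=[
    [[-0.0005, 0.001, 0.002, 0], [-0.001, 0.002, 0.002, 0], [-0.0015, 0.003, 0.002, 0], [-0.002, 0.004, 0.002, 0], [-0.002, 0.005, 0.002, 0], [-0.002, 0.005, 0.002, 0]],
  ],
)

```text
t: 9.22
tcp_pos: [0.5391, -0.0263, 0.2174]
tool_rot: [-0.651, 0.759, -0.011, 0.007]
force: [3.1, -1.7, 8.7]
finger_gap: 0.174
```

```bash
cat >> h.py <<'E'
def barw(n):
    s=load(n); i=s['img'].astype(int); r,g,b=i[...,0],i[...,1],i[...,2]
    m=(r>70)&(g<60)&(b<60)
    nn,l,st,c=cv2.connectedComponentsWithStats(m.astype(np.uint8)); k=1+st[1:,4].argmax(); m=l==k
    rows=np.where(m.any(1))[0]; W=np.array([(v,np.where(m[v])[0][0],np.where(m[v])[0][-1]+1) for v in rows])
    a=W[8:-3]; p=np.polyfit(a[:,0],a[:,2]-a[:,1],1); print('rows',rows[[0,-1]],'w far/near',np.polyval(p,rows[[0,-1]]).round(2))
def stat():
    st=manip.sense(); p,M=toolmat(); print('t',round(st['t'],2),'tcp',st['tcp_pos'].round(4),'yaw',round(yaw(),2),'zdir',M[:,2].round(4),'F',st['force'].round(1),'T',st['ft_torque'].round(2),'gap',round(float(st['finger_gap']),3))
E
python3 - <<'E'
from h import *
stat(); snap('wrist','w9'); barw('w9'); barw('w8'); stat()
E
```

```text
t 9.22 tcp [ 0.5391 -0.0263  0.2174] yaw -98.75 zdir [ 0.0263 -0.0077 -0.9996] F [ 3.1 -1.7  8.7] T [-0.51 -0.83  0.02] gap 0.174
rows [186 310] w far/near [33.21 30.31]
rows [186 310] w far/near [33.06 30.48]
t 9.27 tcp [ 0.5391 -0.0263  0.2173] yaw -98.75 zdir [ 0.0262 -0.0076 -0.9996] F [ 2.9 -2.7  9.8] T [-0.52 -0.82  0.03] gap 0.171
```

>>> move_arm(
  deltas=[
    [[0, 0, -0.004, 0], [0, 0, -0.008, 0], [0, 0, -0.008, 0], [0, 0, -0.008, 0]],
  ],
)

```text
t: 9.6
tcp_pos: [0.5379, -0.0259, 0.2246]
tool_rot: [-0.651, 0.759, -0.01, 0.007]
force: [0.1, 0.3, -1.5]
finger_gap: 0.176
```

```bash
python3 - <<'E'
from h import *
s=snap('wrist','w10'); barw('w10'); stat()
p,M=toolmat(); print((M.T@rot(s))[:,2],M.T@(np.array(s['origin'])-p))
E
```

```text
rows [186 310] w far/near [33.1  30.35]
t 9.65 tcp [ 0.5378 -0.0258  0.2245] yaw -98.75 zdir [ 0.0236 -0.0068 -0.9997] F [-0.4  0.3 -1.6] T [-0.02  0.07 -0.  ] gap 0.177
[5.93880631e-04 2.61756599e-01 9.65133737e-01] [-0.00103296 -0.06762864 -0.13523594]
```

>>> move_arm(
  deltas=[
    [[0, 0, -0.02, 0], [0, 0, -0.035, 0], [0, 0, -0.035, 0], [0, 0, -0.035, 0]],
  ],
)

```text
t: 9.98
tcp_pos: [0.5369, -0.0255, 0.2593]
tool_rot: [-0.651, 0.759, -0.01, 0.007]
force: [-1.1, 0.8, -1.3]
finger_gap: 0.18
```

```bash
python3 - <<'E'
from h import *
s=snap('wrist','w11'); stat(); barw('w11')
def crop(n,x0,y0,w,h,f): 
    return cv2.resize(load(n)['img'][y0:y0+h,x0:x0+w],None,fx=f,fy=f,interpolation=2)
cv2.imwrite('pics/c11.png',np.hstack([crop('w11',225,160,50,50,8),crop('w4',225,140,50,50,8)])[:,:,::-1])
print(s['cx'],s['cy'])
E
```

```text
t 10.03 tcp [ 0.5363 -0.0254  0.2586] yaw -98.74 zdir [ 0.0221 -0.0064 -0.9997] F [-0.5  0.6 -2.5] T [ 0.02  0.04 -0.04] gap 0.17
rows [186 310] w far/near [33.14 30.37]
255.0408188449361 190.64249355505692
```

View pics/c11.png

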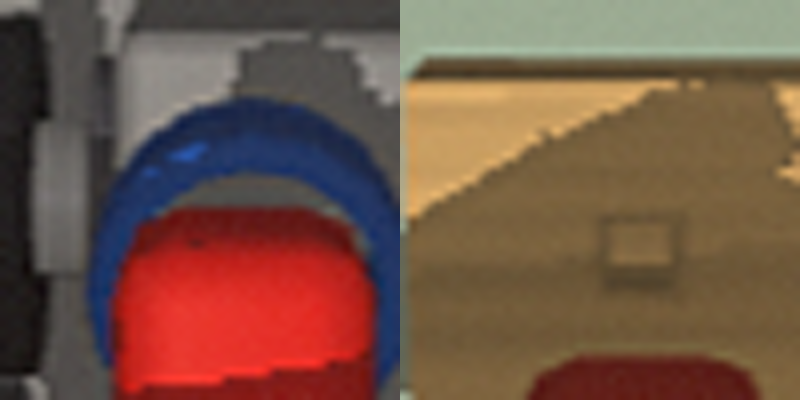

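```bash
python3 - <<'E'
from h import *
s4=load('w4'); P=onz(s4,[(254.6,170.4)],.04)[0]; print('hole apparent',P)
# tool frame at w4
tcp4=np.array([.44208,-.34489,.25942]); M4=R.from_quat([7.85436484e-01,-6.18937106e-01,-2.52645095e-03,-7.04331571e-05]).as_matrix()
# consistent tool pose from camera origin: use cam->tool fixed
s0=load('wrist0')
print('hole in tool4',M4.T@(P-tcp4),'grasp tcp in tool4',M4.T@(np.array([.4426,-.3457,.0843])-tcp4))
for n in ('w5','w11','w7'):
    s=load(n); i=s['img'].astype(int); r,g,b=i[...,0],i[...,1],i[...,2]
    m=(b-r>35)&(b-g>20); m[:150]=0;m[230:]=0
    nn,l,st,c=cv2.connectedComponentsWithStats(m.astype(np.uint8))
    ys,xs=np.where(m); E=[(v,xs[ys==v].min(),xs[ys==v].max()+1) for v in sorted(set(ys))]
    E=[e for e in E if e[2]-e[1]>25]
    mid=np.array([(a+b)/2-.5 for v,a,b in E]); k=max(E,key=lambda e:e[2]-e[1])
    print(n,'mid',mid.round(1)[::3],'widest',k)
    v=k[0]; u=np.median(mid)
    Q=onz(s,[(u,v)],.153)[0]; print('apparent',Q)
    # camera-based tool frame: camera pose -> tool with nominal cam transform
E
for n in w1; do :; done
```

```text
hole apparent [ 0.44305591 -0.34673957  0.04      ]
hole in tool4 [ 0.00291642 -0.00117831  0.21940742] grasp tcp in tool4 [ 0.0016194  -0.00084448  0.17511312]
w5 mid [255.  255.  255.  255.  256.  255.5 255.5 255.5 255.5 255.5] widest (np.int64(189), np.int64(235), np.int64(277))
apparent [ 0.53718573 -0.02594614  0.153     ]
w11 mid [256.  256.  256.  256.  256.  256.5 256.  255.5 256. ] widest (np.int64(194), np.int64(236), np.int64(277))
apparent [ 0.53823698 -0.02607313  0.153     ]
w7 mid [255.5 255.5 255.5 255.  255.5 255.  255.5 255.5 255.5 255.5 255.5 255.5
 255.5 255.5] widest (np.int64(198), np.int64(232), np.int64(280))
apparent [ 0.53975458 -0.02632971  0.153     ]
```

>>> move_arm(
  deltas=[
    [[0.0003, -0.002, 0.012, 0], [0.0003, -0.002, 0.024, 0], [0.0003, -0.002, 0.032, 0], [0.0003, -0.002, 0.036, 0], [0.0003, -0.002, 0.036, 0], [0.0003, -0.002, 0.036, 0], [0.0003, -0.002, 0.036, 0]],
  ],
  squeeze=25,
)

```text
t: 10.62
tcp_pos: [0.5393, -0.0263, 0.2229]
tool_rot: [-0.651, 0.759, -0.01, 0.006]
force: [-0.9, 0.7, -1.6]
finger_gap: 0.176
```

```bash
python3 - <<'E'
from h import *
s=snap('wrist','w12'); stat(); barw('w12')
E
```

```text
t 10.67 tcp [ 0.5394 -0.0263  0.2232] yaw -98.74 zdir [ 0.0232 -0.0067 -0.9997] F [ 0.2  0.4 -1.6] T [-0.    0.04 -0.04] gap 0.177
rows [186 310] w far/near [33.17 30.37]
```

>>> move_arm(
  deltas=[
    [[0, 0, 0.002, 0], [0, 0, 0.003, 0], [0, 0, 0.004, 0], [0, 0, 0.005, 0], [0, 0, 0.006, 0], [0, 0, 0.007, 0], [0, 0, 0.008, 0], [0, 0, 0.008, 0]],
  ],
)

```text
t: 11.33
tcp_pos: [0.5402, -0.0265, 0.2171]
tool_rot: [-0.651, 0.759, -0.011, 0.007]
force: [-2.4, 0.6, 10.3]
finger_gap: 0.175
```

```bash
python3 - <<'E'
from h import *
s=snap('wrist','w13'); stat(); barw('w13')
E
```

```text
t 11.38 tcp [ 0.5402 -0.0265  0.2171] yaw -98.73 zdir [ 0.0252 -0.0073 -0.9997] F [-2.1 -0.2  9.9] T [ 0.07  0.59 -0.03] gap 0.176
rows [186 310] w far/near [33.21 30.34]
```

>>> move_arm(
  deltas=[
    [[0, 0.001, 0.001, 0], [0, 0.002, 0.001, 0], [0, 0.003, 0.001, 0], [0, 0.004, 0.001, 0], [0, 0.005, 0.001, 0], [0, 0.006, 0.001, 0]],
  ],
)

```text
t: 11.88
tcp_pos: [0.5377, -0.0263, 0.2179]
tool_rot: [-0.651, 0.759, -0.015, 0.01]
force: [4.6, 0.2, 5.8]
finger_gap: 0.178
```

```bash
python3 - <<'E'
from h import *
s=snap('wrist','w14'); stat(); barw('w14')
t=snap('scene','s14'); cv2.imwrite('pics/s14b.png',cv2.resize(t['img'][165:215,225:285],(780,650),interpolation=2)[:600,:,::-1])
E
```

```text
t 11.93 tcp [ 0.5376 -0.0263  0.2179] yaw -98.75 zdir [ 0.0341 -0.0091 -0.9994] F [ 3.6 -0.9  5.2] T [-0.03 -0.8  -0.05] gap 0.173
rows [186 310] w far/near [33.18 30.32]
```

View pics/s14b.png

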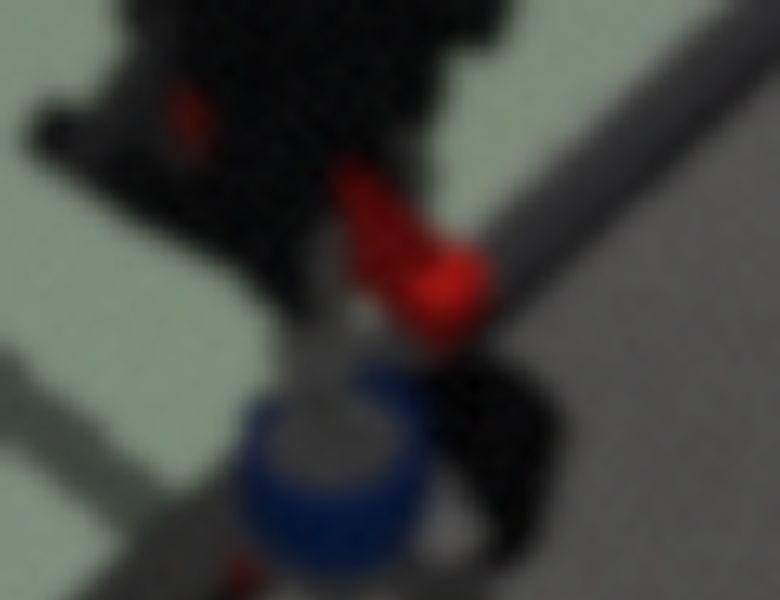

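```bash
python3 - <<'E'
from h import *
o=[]
for n in ('s6','s7','s8','s14'):
    t=load(n)['img'][172:217,232:272]
    a=cv2.resize(t,None,fx=9.9,fy=9.9,interpolation=cv2.INTER_LANCZOS4).astype(float)
    a=np.clip((a/255)**.5*255*1.15,0,255).astype(np.uint8); o.append(a[:,:])
im=np.hstack(o); im=cv2.resize(im,(800,int(im.shape[0]*800/im.shape[1]))) ; 
big=np.vstack([np.hstack(o[:2]),np.hstack(o[2:])]); big=cv2.resize(big,(533,600)); cv2.imwrite('pics/c14.png',big[:,:,::-1])
t=load('s14'); print(proj(t,[[.5345,-.026,.153],[.5345,-.026,.175],[.5445,-.026,.153],[.5345,-.016,.153]]))
E
```

```text
[[250.28030547 197.01062325]
 [250.03444444 192.25603875]
 [253.46519789 198.6516632 ]
 [252.31267684 194.3634748 ]]
```

View pics/c14.png

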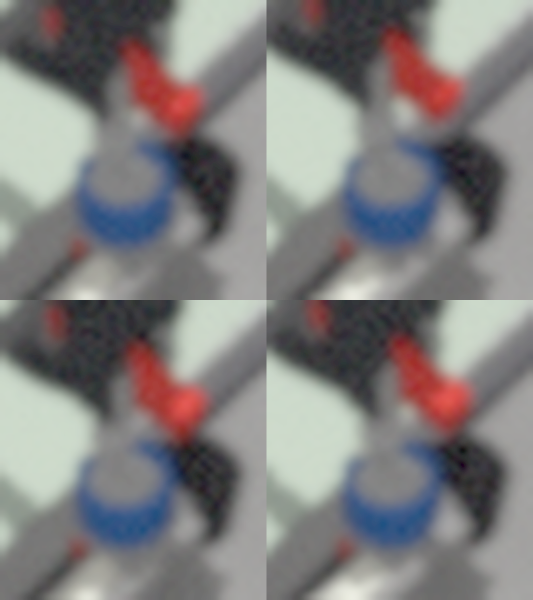

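>>> move_arm(
  deltas=[
    [[0, 0, -0.02, 0], [0, 0, -0.04, -7], [0, 0, -0.045, -14], [0, 0, -0.045, -21], [0, 0, -0.045, -28], [0, 0, -0.045, -35], [0, 0, -0.045, -42], [0, 0, -0.045, -49], [0, 0, -0.045, -56], [0, 0, -0.045, -63], [0, 0, -0.045, -70], [0, 0, -0.045, -77], [0, 0, -0.045, -84], [0, 0, -0.045, -90], [0, 0, -0.045, -90], [0, 0, -0.045, -90]],
  ],
  squeeze=50,
)

```text
t: 13.32
tcp_pos: [0.5354, -0.0258, 0.2622]
tool_rot: [0.997, -0.078, 0.016, 0.003]
force: [0.5, 0.3, -1.8]
finger_gap: 0.181
```

```bash
python3 - <<'E'
from h import *
s=snap('wrist','w15'); stat(); barw('w15')
cv2.imwrite('pics/w15b.png',cv2.resize(s['img'][130:260,180:340],(780,634),interpolation=2)[:600,:,::-1])
i=s['img'].astype(int); r,g,b=i[...,0],i[...,1],i[...,2]
m=(b-r>35)&(b-g>20); m[:140]=0;m[235:]=0
ys,xs=np.where(m); print([(v,xs[ys==v].min(),xs[ys==v].max()) for v in sorted(set(ys))][::3])
E
```

```text
t 13.37 tcp [ 0.5355 -0.0258  0.2623] yaw -8.89 zdir [ 0.0323 -0.0087 -0.9994] F [ 0.1 -0.4 -1.8] T [-0.02  0.04 -0.06] gap 0.177
rows [186 310] w far/near [33.56 29.57]
[(np.int64(166), np.int64(250), np.int64(250)), (np.int64(169), np.int64(241), np.int64(259)), (np.int64(172), np.int64(236), np.int64(262)), (np.int64(175), np.int64(234), np.int64(265)), (np.int64(178), np.int64(232), np.int64(266)), (np.int64(181), np.int64(232), np.int64(268)), (np.int64(184), np.int64(231), np.int64(269)), (np.int64(187), np.int64(231), np.int64(269)), (np.int64(190), np.int64(270), np.int64(270)), (np.int64(195), np.int64(231), np.int64(238)), (np.int64(198), np.int64(232), np.int64(237)), (np.int64(201), np.int64(234), np.int64(237)), (np.int64(204), np.int64(236), np.int64(237))]
```

View pics/w15b.png

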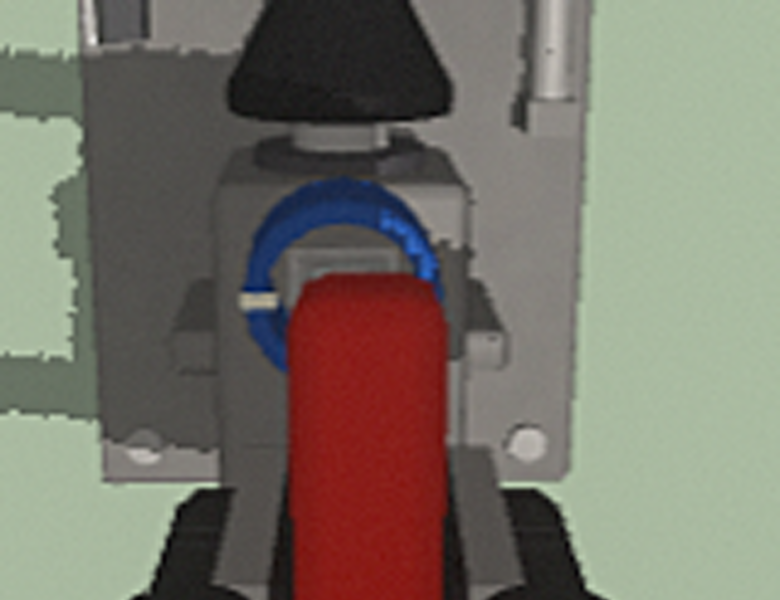

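```bash
python3 - <<'E'
from h import *
def slope(n,a=196,b=228):
    s=load(n); i=s['img'].astype(float); W=[]
    f=K(s)[0,0]
    for v in range(a,b):
        q=i[v,:,0]-i[v,:,1]; c=255; mx=np.median(q[248:262]); th=mx/2
        # subpixel edges
        l=c
        while q[l]>th: l-=1
        L=l+(th-q[l])/(q[l+1]-q[l])
        r=c
        while q[r]>th: r+=1
        Rr=r-1+(q[r-1]-th)/(q[r-1]-q[r])
        pl=cv2.undistortPoints(np.array([[[L,v]],[[Rr,v]]]),K(s),np.array(s['D'])).reshape(2,2)
        Z=.016/(pl[1,0]-pl[0,0]); W.append((pl[:,1].mean()*Z,Z,(pl[0,0]+pl[1,0])/2*Z))
    W=np.array(W); p=np.polyfit(W[:,0],W[:,1],1); res=np.std(W[:,1]-np.polyval(p,W[:,0]))
    print(n,'slope',np.degrees(np.arctan(p[0])).round(1),'Z0',np.polyval(p,.01).round(4),'lat',(W[:,2].mean()*1000).round(2),'res',res.round(4))
for n in ('w3','w4','w5','w6','w7','w8','w9','w10','w11','w12','w13','w14','w15'): slope(n)
E
```

```text
w3 slope 15.0 Z0 0.13 lat -0.07 res 0.0005
w4 slope 9.0 Z0 0.1318 lat -0.07 res 0.0005
w5 slope 1.2 Z0 0.132 lat -0.12 res 0.0026
w6 slope -4.3 Z0 0.1322 lat -0.03 res 0.0019
w7 slope 8.4 Z0 0.1313 lat -0.01 res 0.0011
w8 slope -11.8 Z0 0.1332 lat -0.02 res 0.0017
w9 slope -5.9 Z0 0.1325 lat -0.04 res 0.0011
w10 slope -7.7 Z0 0.1329 lat -0.04 res 0.0015
w11 slope -10.3 Z0 0.1334 lat -0.03 res 0.0018
w12 slope -7.5 Z0 0.1329 lat -0.04 res 0.0015
w13 slope -3.2 Z0 0.1325 lat -0.01 res 0.001
w14 slope -6.5 Z0 0.1324 lat -0.03 res 0.0012
w15 slope 6.6 Z0 0.1323 lat -0.04 res 0.0006
```

Using only bar rows clear of the pads, the bar slope was level in the block (15.0°, matching the camera tilt). It has been about 6–8° off since the lift. So the key tilted in the pads and its tip sits about 10 mm toward tool +y. I'll place the tip over the recess with that offset, then straighten the key against the hole.

>>> move_arm(
  deltas=[
    [[-0.002, -0.005, 0.01, 0], [-0.0045, -0.01, 0.02, 0], [-0.0045, -0.01, 0.03, 0], [-0.0045, -0.01, 0.036, 0], [-0.0045, -0.01, 0.038, 0], [-0.0045, -0.01, 0.038, 0], [-0.0045, -0.01, 0.038, 0]],
  ],
)

```text
t: 13.95
tcp_pos: [0.5342, -0.0158, 0.2243]
tool_rot: [0.997, -0.078, 0.017, 0.003]
force: [-0.1, -0.6, -1.1]
finger_gap: 0.177
```

```bash
python3 - <<'E'
from h import *
s=snap('wrist','w16'); stat(); t=snap('scene','s16')
a=cv2.resize(t['img'][160:220,220:300],(800,600),interpolation=cv2.INTER_CUBIC).astype(float)
a=np.clip((a/255)**.5*255*1.15,0,255).astype(np.uint8); cv2.imwrite('pics/s16b.png',a[:,:,::-1])
E
```

```text
t 14.0 tcp [ 0.5344 -0.0158  0.2245] yaw -8.92 zdir [ 0.0332 -0.009  -0.9994] F [-1.  -0.4 -2. ] T [0.01 0.03 0.06] gap 0.178
```

View pics/s16b.png

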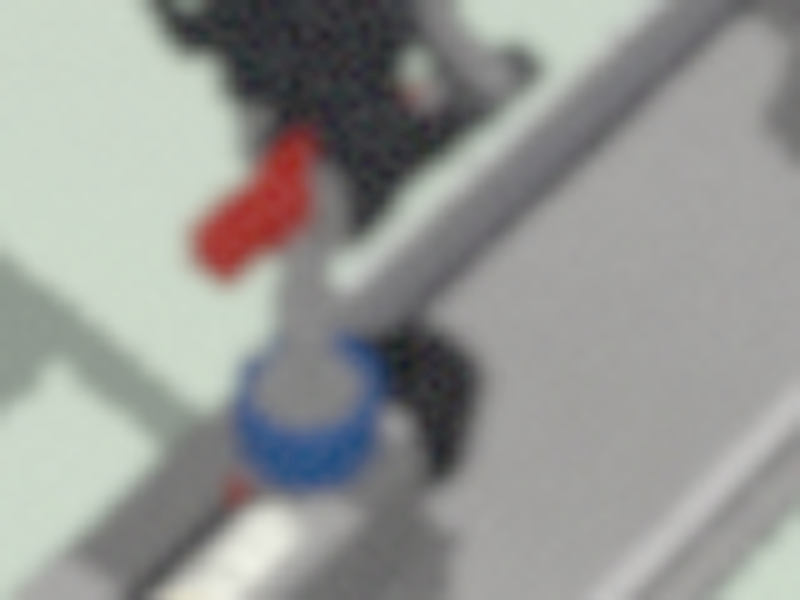

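```bash
python3 - <<'E'
from h import *
t=load('s16'); x0,y0,f=235,165,16
a=cv2.resize(t['img'][y0:y0+37,x0:x0+35],None,fx=f,fy=f,interpolation=cv2.INTER_CUBIC).astype(float)
a=np.clip((a/255)**.45*255*1.1,0,255).astype(np.uint8).copy()
p,M=toolmat()
def line(th,col):
    d=M[:,2]*np.cos(np.radians(th))+M[:,1]*np.sin(np.radians(th)); g=p-M[:,2]*.009
    for L in (0,.009,.03,.043,.053,.064,.075):
        u=proj(t,[g+d*L])[0]-np.array([.6,-1.2])*0; cv2.circle(a,tuple(((u-[x0,y0]+.5)*f).astype(int)),3,col,-1)
line(0,(0,255,0)); line(8,(255,255,0)); line(14,(255,0,255))
u=proj(t,[[.5346,-.0264,.153]])[0]; cv2.drawMarker(a,tuple(((u-[x0,y0]+.5)*f).astype(int)),(0,0,0),0,16,2)
cv2.imwrite('pics/c16.png',a[:,:,::-1])
E
```

```text
(no output)
```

View pics/c16.png

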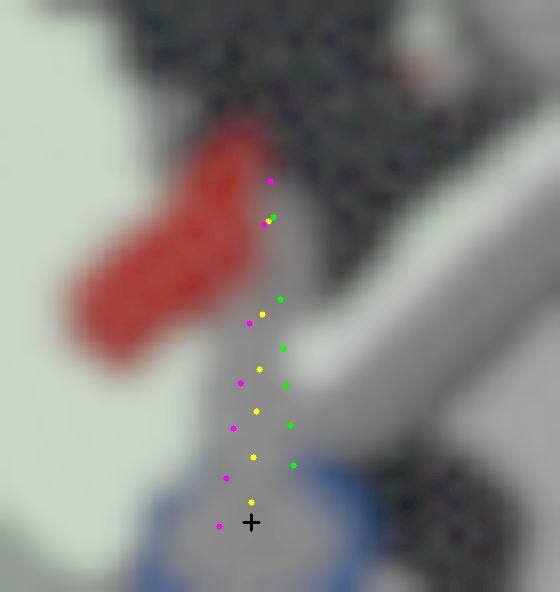

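The scene crop confirms a lean of about 8° (the yellow dots match the stem), and the tip now lines up with the recess mouth. I descend slowly.

>>> move_arm(
  deltas=[
    [[0, 0, 0.002, 0], [0, 0, 0.004, 0], [0, 0, 0.006, 0], [0, 0, 0.008, 0], [0, 0, 0.009, 0], [0, 0, 0.01, 0], [0, 0, 0.011, 0], [0, 0, 0.011, 0]],
  ],
)

```text
t: 14.72
tcp_pos: [0.5346, -0.0159, 0.2134]
tool_rot: [0.997, -0.078, 0.017, 0.003]
force: [-0.1, 0.6, 0.3]
finger_gap: 0.175
```

```bash
python3 - <<'E'
from h import *
stat()
E
```

```text
t 14.72 tcp [ 0.5346 -0.0159  0.2134] yaw -8.91 zdir [ 0.033  -0.009  -0.9994] F [-0.1  0.6  0.3] T [ 0.03  0.05 -0.04] gap 0.175
```

>>> move_arm(
  deltas=[
    [[0, 0.0015, 0, 0], [0, 0.003, 0.0005, 0], [0, 0.0045, 0.001, 0], [0, 0.006, 0.0015, 0], [0, 0.0075, 0.002, 0], [0, 0.009, 0.0025, 0], [0, 0.0105, 0.003, 0], [0, 0.0105, 0.003, 0]],
  ],
  squeeze=20,
)

```text
t: 15.38
tcp_pos: [0.5339, -0.0236, 0.2125]
tool_rot: [0.997, -0.079, 0.018, 0.0]
force: [-0.5, 10.2, 10.7]
finger_gap: 0.174
```

```bash
python3 - <<'E'
from h import *
stat()
E
```

```text
t 15.38 tcp [ 0.5339 -0.0236  0.2125] yaw -9.04 zdir [ 0.0361 -0.0033 -0.9993] F [-0.5 10.2 10.7] T [2.06 0.16 0.06] gap 0.174
```

>>> move_arm(
  deltas=[
    [[0, 0.002, -0.001, 0], [0, 0.004, -0.001, 0], [0, 0.006, -0.001, 0], [0, 0.006, 0, 0], [0, 0.006, 0.001, 0]],
  ],
)

```text
t: 15.8
tcp_pos: [0.5333, -0.0273, 0.213]
tool_rot: [0.997, -0.08, 0.019, -0.002]
force: [-2.9, 7.5, 14.7]
finger_gap: 0.176
```

```bash
python3 - <<'E'
from h import *
snap('wrist','w17');stat(); t=snap('scene','s17')
a=cv2.resize(t['img'][160:220,220:300],(800,600),interpolation=cv2.INTER_CUBIC).astype(float)
a=np.clip((a/255)**.5*255*1.15,0,255).astype(np.uint8); cv2.imwrite('pics/s17b.png',a[:,:,::-1])
E
```

```text
t 15.85 tcp [ 0.5333 -0.0273  0.213 ] yaw -9.14 zdir [ 0.0377  0.0015 -0.9993] F [-0.5  8.6  7.7] T [1.71 0.16 0.06] gap 0.174
```

View pics/s17b.png

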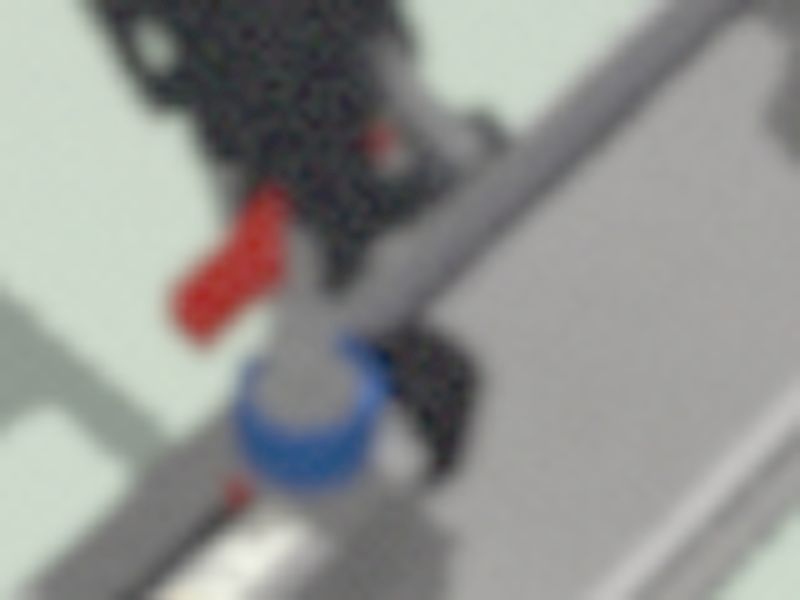

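>>> move_arm(
  deltas=[
    [[0, -0.001, 0.001, 0], [0, -0.001, 0.003, 0], [0, -0.001, 0.005, 0], [0, -0.001, 0.007, 0], [0, -0.001, 0.009, 0], [0, -0.001, 0.011, 0], [0, -0.001, 0.013, 0], [0, -0.001, 0.013, 0]],
  ],
  squeeze=30,
)

```text
t: 16.57
tcp_pos: [0.5333, -0.0256, 0.1992]
tool_rot: [0.997, -0.08, 0.018, -0.003]
force: [-1.3, 4.5, 0.4]
finger_gap: 0.176
```

```bash
python3 - <<'E'
from h import *
stat()
E
```

```text
t 16.57 tcp [ 0.5333 -0.0256  0.1992] yaw -9.16 zdir [ 0.036   0.0031 -0.9993] F [-1.3  4.5  0.4] T [ 1.09  0.18 -0.01] gap 0.176
```

>>> move_arm(
  deltas=[
    [[0, 0, 0.002, 0], [0, 0, 0.004, 0], [0, 0, 0.005, 0], [0, 0, 0.005, 0]],
  ],
  squeeze=50,
)

```text
t: 16.9
tcp_pos: [0.5337, -0.0254, 0.1964]
tool_rot: [0.997, -0.08, 0.018, -0.003]
force: [-5.5, 5.1, 17.3]
finger_gap: 0.177
```

```bash
python3 - <<'E'
from h import *
stat()
E
```

```text
t 16.9 tcp [ 0.5337 -0.0254  0.1964] yaw -9.15 zdir [ 0.0369  0.0031 -0.9993] F [-5.5  5.1 17.3] T [0.99 1.02 0.03] gap 0.177
```

Seated: TCP z is 0.1964 with 17 N on the collar. Now I turn it anticlockwise.

>>> move_arm(
  deltas=[
    [[0, 0, 0, -7], [0, 0, 0, -14], [0, 0, 0, -21], [0, 0, 0, -28], [0, 0, 0, -35], [0, 0, 0, -42], [0, 0, 0, -49], [0, 0, 0, -56], [0, 0, 0, -63], [0, 0, 0, -70], [0, 0, 0, -76], [0, 0, 0, -80], [0, 0, 0, -80], [0, 0, 0, -80]],
  ],
)

```text
t: 18.07
tcp_pos: [0.531, -0.0259, 0.1964]
tool_rot: [0.814, 0.58, 0.013, 0.008]
force: [-6.7, 2.2, 9.5]
finger_gap: 0.176
```

```bash
python3 - <<'E'
from h import *
stat(); s=snap('wrist','w18')
cv2.imwrite('pics/w18b.png',cv2.resize(s['img'],(800,600),interpolation=2)[:,:,::-1])
E
```

```text
t 18.07 tcp [ 0.531  -0.0259  0.1964] yaw 70.94 zdir [ 0.0305  0.0022 -0.9995] F [-6.7  2.2  9.5] T [0.35 1.5  0.01] gap 0.176
```

View pics/w18b.png

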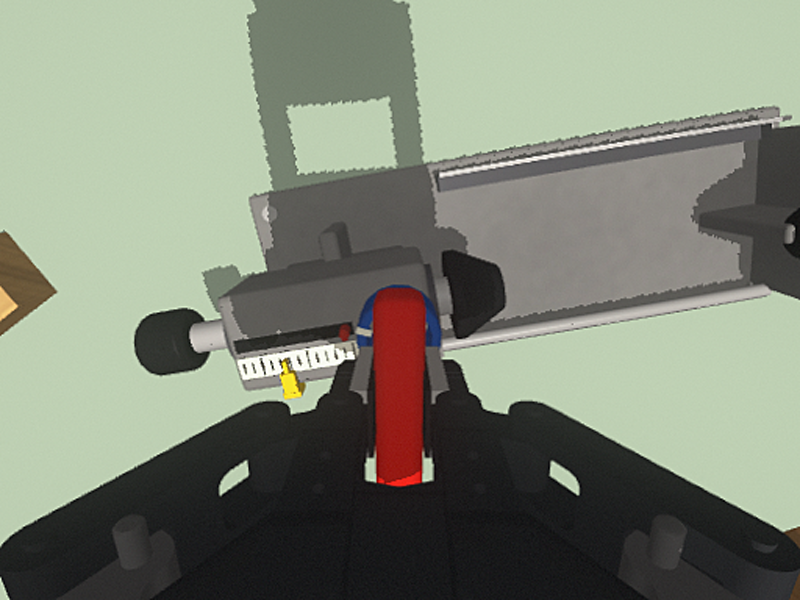

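The key turned 80°, but a 10 mm tip in an 11.8 mm recess has about 11° of play and there is no torque at a stop yet. I keep turning.

>>> move_arm(
  deltas=[
    [[0, 0, 0, -4], [0, 0, 0, -7], [0, 0, 0, -10], [0, 0, 0, -13], [0, 0, 0, -13]],
  ],
)

```text
t: 18.53
tcp_pos: [0.5304, -0.0264, 0.1964]
tool_rot: [0.743, 0.669, 0.011, 0.009]
force: [-1.2, 1.5, 4.6]
finger_gap: 0.172
```

```bash
python3 - <<'E'
from h import *
stat(); s=snap('wrist','w19')
cv2.imwrite('pics/w19b.png',cv2.resize(s['img'][165:255,190:310],(800,600),interpolation=2)[:,:,::-1])
E
```

```text
t 18.53 tcp [ 0.5304 -0.0264  0.1964] yaw 84.03 zdir [ 0.029   0.0013 -0.9996] F [-1.2  1.5  4.6] T [ 0.52  0.69 -0.03] gap 0.172
```

View pics/w19b.png

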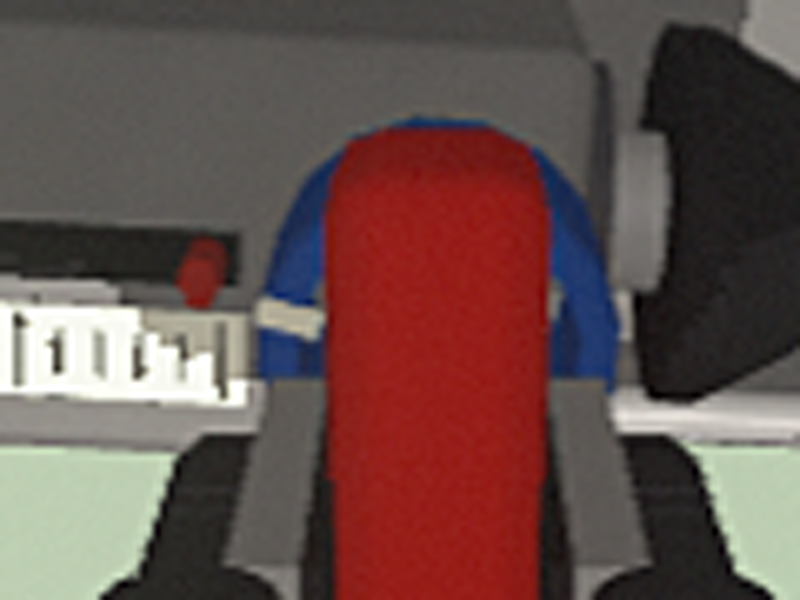

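>>> move_arm(
  deltas=[
    [[0, 0, 0, -3], [0, 0, 0, -6], [0, 0, 0, -8], [0, 0, 0, -8]],
  ],
)

```text
t: 18.92
tcp_pos: [0.5303, -0.0267, 0.1964]
tool_rot: [0.695, 0.719, 0.01, 0.01]
force: [-1.7, 2.4, 4.0]
finger_gap: 0.173
```

```bash
python3 - <<'E'
from h import *
stat(); s=snap('wrist','w20')
cv2.imwrite('pics/w20b.png',cv2.resize(s['img'][165:255,190:310],(800,600),interpolation=2)[:,:,::-1])
E
```

```text
t 18.92 tcp [ 0.5303 -0.0267  0.1964] yaw 91.93 zdir [ 0.0285  0.0011 -0.9996] F [-1.7  2.4  4. ] T [ 0.63  0.44 -0.21] gap 0.173
```

View pics/w20b.png

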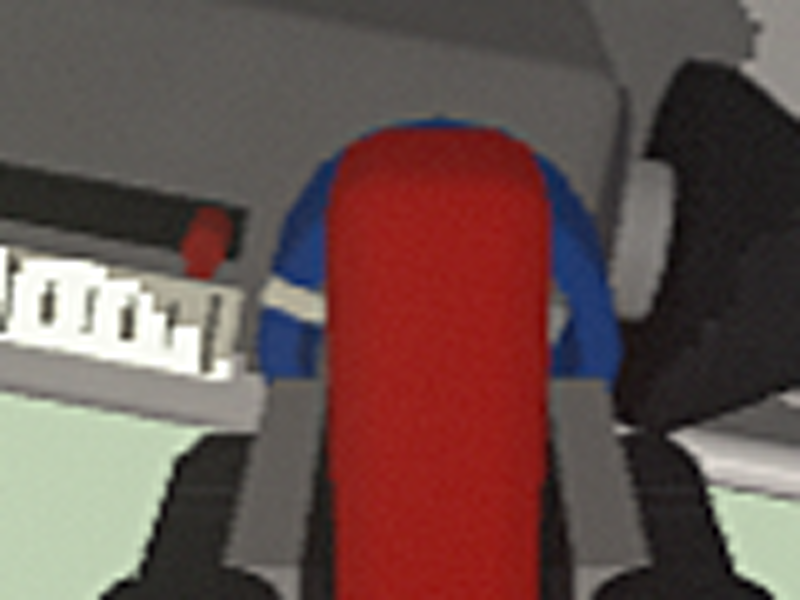

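The stop is reached: yaw torque is −0.21 N m and the knob's mark stays still relative to the housing. I release and lift.

>>> move_arm(
  deltas=[
    [[0, 0, 0, 0], [0, 0, 0, 0], [0, 0, 0, 0], [0, 0, 0, 0], [0, 0, 0, 0], [0, 0, 0, 0]],
  ],
  gripper=1,
)

```text
t: 19.47
tcp_pos: [0.5304, -0.0269, 0.1963]
tool_rot: [0.695, 0.719, 0.01, 0.01]
force: [-0.1, 1.2, 0.4]
finger_gap: 0.992
```

>>> move_arm(
  deltas=[
    [[0, 0, -0.01, 0], [0, 0, -0.03, 0], [0, 0, -0.06, 0], [0, 0, -0.09, 0], [0, 0, -0.12, 0], [0, 0, -0.12, 0], [0, 0, -0.12, 0]],
  ],
)

```text
t: 20.05
tcp_pos: [0.5281, -0.0273, 0.3191]
tool_rot: [0.695, 0.719, 0.012, 0.013]
force: [-0.9, 0.5, -0.0]
finger_gap: 0.997
```

```bash
python3 - <<'E'
from h import *
stat(); s=snap('wrist','w21'); t=snap('scene','s21')
a=cv2.resize(t['img'][150:240,200:320],(400,300),interpolation=cv2.INTER_CUBIC).astype(float)
a=np.clip((a/255)**.5*255*1.15,0,255).astype(np.uint8)
cv2.imwrite('pics/w21b.png',np.hstack([cv2.resize(s['img'],(400,300),interpolation=3),a])[:,:,::-1])
y=np.array([np.cos(np.radians(80.35)),np.sin(np.radians(80.35))]); print('knob home',np.array([.5346,-.0264])-.137*y, yaw())
E
```

```text
t 20.05 tcp [ 0.5281 -0.0273  0.3191] yaw 91.89 zdir [ 0.0346 -0.0011 -0.9994] F [-0.9  0.5 -0. ] T [0.05 0.02 0.05] gap 0.997
knob home [ 0.51163481 -0.16146147] 91.87915581034638
```

View pics/w21b.png

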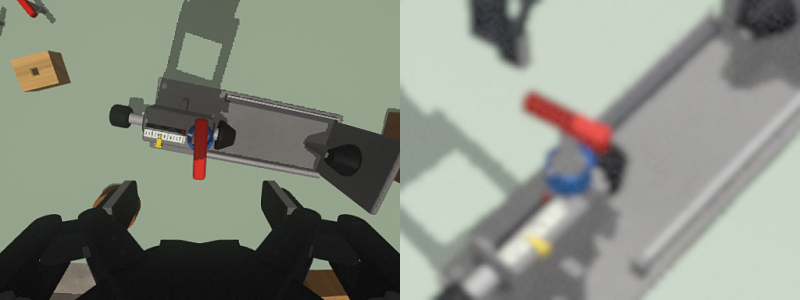

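>>> move_arm(
  deltas=[
    [[-0.01, -0.002, 0, 7], [-0.03, -0.004, 0, 14], [-0.05, -0.006, 0, 21], [-0.07, -0.008, 0, 28], [-0.09, -0.01, 0, 35], [-0.11, -0.013, 0, 42], [-0.125, -0.016, 0, 49], [-0.135, -0.02, 0.01, 56], [-0.135, -0.02, 0.02, 63], [-0.135, -0.02, 0.03, 70], [-0.135, -0.02, 0.04, 77], [-0.135, -0.02, 0.05, 84], [-0.135, -0.02, 0.06, 91], [-0.135, -0.02, 0.06, 98], [-0.135, -0.02, 0.06, 101.5], [-0.135, -0.02, 0.06, 101.5], [-0.135, -0.02, 0.06, 101.5]],
  ],
)

```text
t: 21.57
tcp_pos: [0.5118, -0.162, 0.2543]
tool_rot: [0.996, -0.083, 0.013, -0.002]
force: [-0.6, -0.1, 0.7]
finger_gap: 0.999
```

```bash
python3 - <<'E'
from h import *
stat(); s=snap('wrist','w22')
cv2.imwrite('pics/w22b.png',cv2.resize(s['img'],(800,600),interpolation=3)[:,:,::-1])
E
```

```text
t 21.57 tcp [ 0.5118 -0.162   0.2543] yaw -9.53 zdir [ 0.0255  0.0022 -0.9997] F [-0.6 -0.1  0.7] T [-0.01 -0.01 -0.04] gap 0.999
```

View pics/w22b.png

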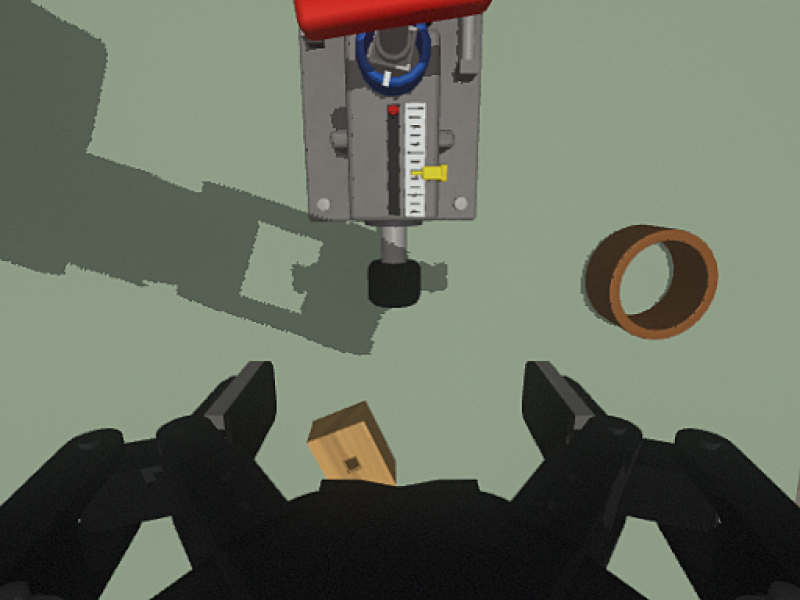

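>>> move_arm(
  deltas=[
    [[-0.001, 0, 0.03, 0], [-0.002, 0, 0.065, 0], [-0.003, 0, 0.1, 0], [-0.003, 0, 0.13, 0], [-0.003, 0, 0.15, 0], [-0.003, 0, 0.16, 0], [-0.003, 0, 0.166, 0], [-0.003, 0, 0.166, 0]],
  ],
)

```text
t: 22.28
tcp_pos: [0.5132, -0.1612, 0.0879]
tool_rot: [0.996, -0.083, 0.012, -0.002]
force: [-0.5, 0.7, -0.0]
finger_gap: 1.0
```

```bash
python3 - <<'E'
from h import *
stat(); s=snap('wrist','w23')
cv2.imwrite('pics/w23b.png',cv2.resize(s['img'],(800,600),interpolation=3)[:,:,::-1])
E
```

```text
t 22.28 tcp [ 0.5132 -0.1612  0.0879] yaw -9.5 zdir [ 0.0249  0.0025 -0.9997] F [-0.5  0.7 -0. ] T [ 0.03 -0.01  0.02] gap 1.0
```

View pics/w23b.png

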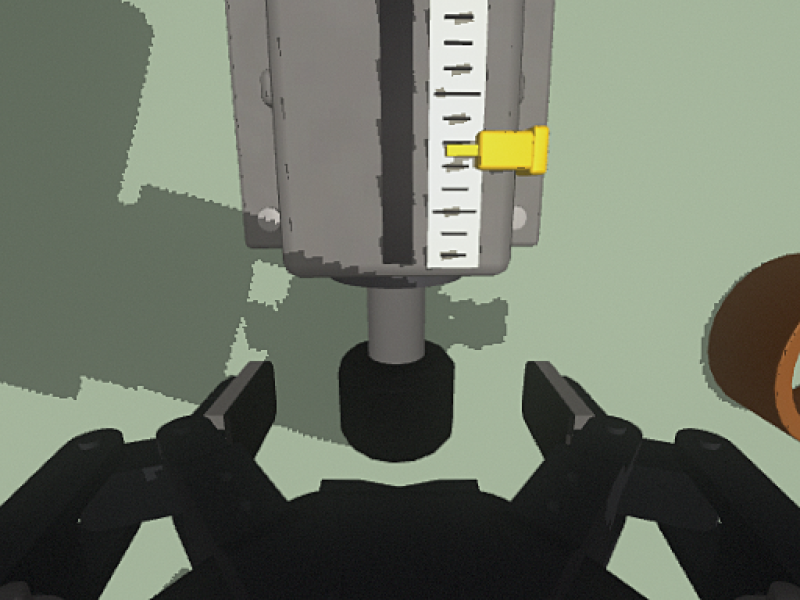

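>>> move_arm(
  deltas=[
    [[0, 0, 0, 0], [0, 0, 0, 0], [0, 0, 0, 0], [0, 0, 0, 0], [0, 0, 0, 0], [0, 0, 0, 0], [0, 0, 0, 0], [0, 0, 0, 0]],
  ],
  gripper=0,
  squeeze=80,
)

```text
t: 23.0
tcp_pos: [0.5124, -0.1613, 0.0902]
tool_rot: [0.997, -0.082, 0.012, -0.002]
force: [-5.2, 0.7, 8.3]
finger_gap: 0.417
```

```bash
python3 - <<'E'
from h import *
stat(); s=snap('wrist','w24')
cv2.imwrite('pics/w24b.png',cv2.resize(s['img'],(800,600),interpolation=3)[:,:,::-1])
E
```

```text
t 23.0 tcp [ 0.5124 -0.1613  0.0902] yaw -9.45 zdir [ 0.0244  0.0017 -0.9997] F [-5.2  0.7  8.3] T [-0.02  0.7   0.03] gap 0.417
```

View pics/w24b.png

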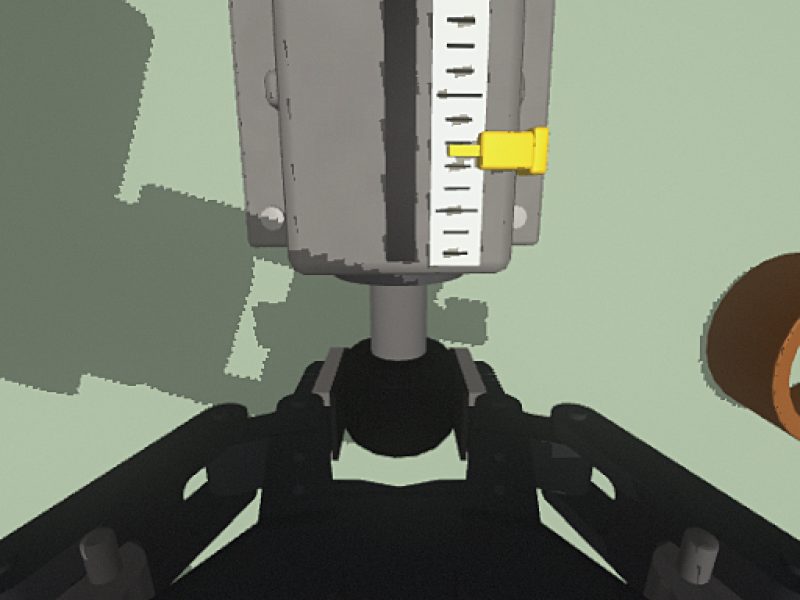

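>>> move_arm(
  deltas=[
    [[0, 0.003, 0, 0], [0, 0.007, 0, 0], [0, 0.011, 0, 0], [0, 0.015, 0, 0], [0, 0.019, 0, 0], [0, 0.023, 0, 0], [0, 0.027, 0, 0], [0, 0.031, 0, 0], [0, 0.034, 0, 0], [0, 0.036, 0, 0], [0, 0.036, 0, 0], [0, 0.036, 0, 0]],
  ],
)

```text
t: 24.05
tcp_pos: [0.5069, -0.1942, 0.0902]
tool_rot: [0.996, -0.083, 0.012, -0.004]
force: [4.2, 9.3, 1.4]
finger_gap: 0.417
```

```bash
python3 - <<'E'
from h import *
stat(); s=snap('wrist','w25')
cv2.imwrite('pics/w25b.png',cv2.resize(s['img'],(800,600),interpolation=3)[:,:,::-1])
E
```

```text
t 24.05 tcp [ 0.5069 -0.1942  0.0902] yaw -9.5 zdir [ 0.0252  0.0055 -0.9997] F [4.2 9.3 1.4] T [ 1.34 -0.67  0.12] gap 0.417
```

View pics/w25b.png

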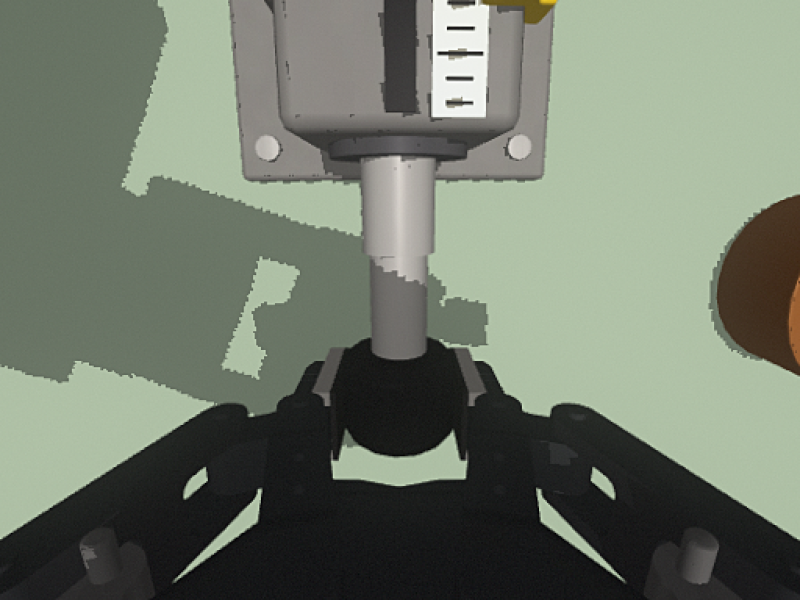

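```bash
python3 - <<'E'
from h import *
y=np.array([np.cos(np.radians(80.35)),np.sin(np.radians(80.35))]); x=np.array([y[1],-y[0]])
for n in ('w1','w22','w21'):
    s=load(n); i=s['img'].astype(int); r,g,b=i[...,0],i[...,1],i[...,2]
    m=(r-g>80)&(r-b>80); nn,l,st,c=cv2.connectedComponentsWithStats(m.astype(np.uint8))
    reds=[c[k] for k in range(1,nn) if 6<st[k,4]<60]
    m2=(r-b>90)&(g-b>60)&(abs(r-g)<70); n2,l2,st2,c2=cv2.connectedComponentsWithStats(m2.astype(np.uint8))
    yl=[(st2[k].tolist(),np.argwhere(l2==k)) for k in range(1,n2) if st2[k,4]>40 and st2[k,4]<300]
    print(n,[q.round(1) for q in reds],[q[0] for q in yl])
    for st_,pts in yl:
        if n=='w21': tip=pts[pts[:,0]==pts[:,0].min()].mean(0)[::-1]
        else:
            k=pts[:,1].min(); tip=pts[pts[:,1]<=k+1].mean(0)[::-1]
        for q in reds:
            I=onz(s,q,.1345)[0]
            for zt in (.128,.131):
                T=onz(s,tip,zt)[0]; d=(T-I)[:2]; print('  tip',tip,'x',(d@x*1000).round(1),'y',(d@y*1000).round(1))
t=snap('scene','s25'); tp=snap('top','t25')
a=cv2.resize(t['img'][185:255,205:285],(800,700),interpolation=cv2.INTER_CUBIC)[:600].astype(float)
a=np.clip((a/255)**.5*255*1.15,0,255).astype(np.uint8); cv2.imwrite('pics/s25b.png',a[:,:,::-1])
E
```

```text
w1 [array([255.1, 143.4])] [[260, 172, 17, 9, 80]]
  tip [260.5 174. ] x 12.8 y -35.6
  tip [260.5 174. ] x 12.6 y -35.0
w22 [array([251.2,  69.6])] [[263, 105, 23, 11, 166]]
  tip [263.6 110.2] x 11.8 y -34.8
  tip [263.6 110.2] x 11.6 y -34.9
w21 [] [[14, 65, 50, 22, 217], [199, 172, 8, 17, 83]]
```

View pics/s25b.png

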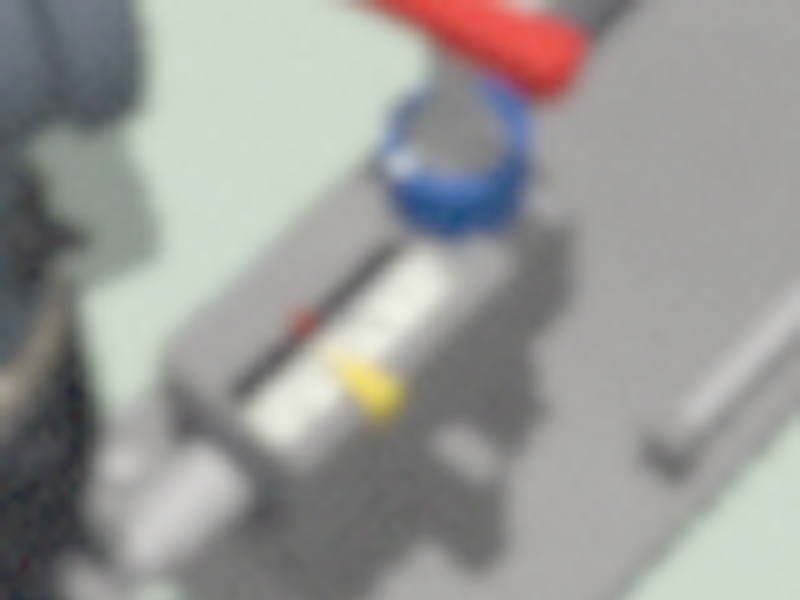

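About 1.5 mm of travel remains: 33.4 mm is drawn and 35 mm is needed. The arm gives roughly 2.6 mm under the spring, so I command both together.

>>> move_arm(
  deltas=[
    [[0, 0.0042, 0, 0], [0, 0.0042, 0, 0], [0, 0.0042, 0, 0], [0, 0.0042, 0, 0], [0, 0.0042, 0, 0], [0, 0.0042, 0, 0]],
  ],
)

```text
t: 24.7
tcp_pos: [0.5068, -0.1954, 0.0903]
tool_rot: [0.996, -0.083, 0.013, -0.006]
force: [4.3, 9.3, -0.9]
finger_gap: 0.42
```

```bash
python3 - <<'E'
from h import *
stat(); p=manip.sense()['tcp_pos']; y=np.array([np.cos(np.radians(80.35)),np.sin(np.radians(80.35))])
print('drawn',(p[:2]-[.5124,-.1613])@y)
t=snap('scene','s26'); s=snap('wrist','w26'); tp=snap('top','t26')
i=t['img'].astype(float)[205:230,225:250]
for n,m in (('red',(i[...,0]-i[...,1]>25)&(i[...,0]-i[...,2]>25)&(i[...,1]-i[...,2]<14)),('yel',(i[...,0]-i[...,2]>50)&(i[...,1]-i[...,2]>35))):
    ys,xs=np.where(m); print(n,list(zip(xs+225,ys+205)))
a=cv2.resize(t['img'][185:255,205:285],(800,700),interpolation=cv2.INTER_CUBIC)[:600].astype(float)
a=np.clip((a/255)**.5*255*1.15,0,255).astype(np.uint8).copy()
cv2.imwrite('pics/s26b.png',a[:,:,::-1]); stat()
E
```

```text
t 24.7 tcp [ 0.5068 -0.1954  0.0903] yaw -9.54 zdir [ 0.026   0.0096 -0.9996] F [ 4.3  9.3 -0.9] T [ 1.38 -0.7   0.16] gap 0.42
drawn -0.034579064348679606
red [(np.int64(234), np.int64(216)), (np.int64(235), np.int64(216)), (np.int64(234), np.int64(217)), (np.int64(235), np.int64(217)), (np.int64(234), np.int64(218)), (np.int64(235), np.int64(218))]
yel [(np.int64(238), np.int64(220)), (np.int64(239), np.int64(220)), (np.int64(238), np.int64(221)), (np.int64(239), np.int64(221)), (np.int64(240), np.int64(221)), (np.int64(241), np.int64(221)), (np.int64(242), np.int64(221)), (np.int64(238), np.int64(222)), (np.int64(239), np.int64(222)), (np.int64(240), np.int64(222)), (np.int64(241), np.int64(222)), (np.int64(242), np.int64(222)), (np.int64(243), np.int64(222)), (np.int64(239), np.int64(223)), (np.int64(240), np.int64(223)), (np.int64(241), np.int64(223)), (np.int64(242), np.int64(223)), (np.int64(243), np.int64(223)), (np.int64(244), np.int64(223)), (np.int64(240), np.int64(224)), (np.int64(241), np.int64(224)), (np.int64(242), np.int64(224)), (np.int64(243), np.int64(224)), (np.int64(244), np.int64(224)), (np.int64(241), np.int64(225)), (np.int64(242), np.int64(225)), (np.int64(243), np.int64(225)), (np.int64(244), np.int64(225))]
t 24.85 tcp [ 0.5067 -0.1954  0.0903] yaw -9.54 zdir [ 0.026   0.0096 -0.9996] F [ 5.3  8.4 -0.8] T [ 1.34 -0.73  0.18] gap 0.419
```

View pics/s26b.png

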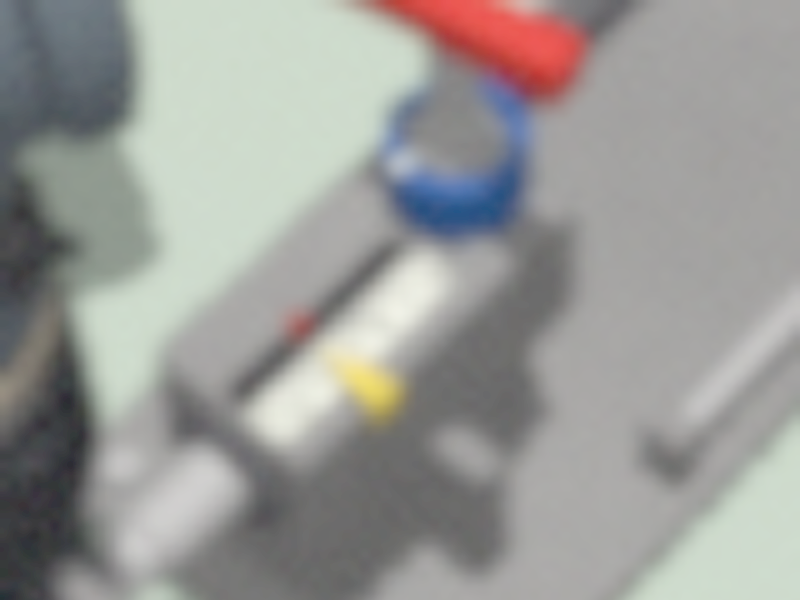

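```bash
python3 - <<'E'
from h import *
stat(); print(manip.sense()['qd'].round(4)); print(manip.sign_off()); stat()
E
```

```text
t 24.85 tcp [ 0.5067 -0.1954  0.0903] yaw -9.54 zdir [ 0.026   0.0096 -0.9996] F [ 5.3  8.4 -0.8] T [ 1.34 -0.73  0.18] gap 0.419
[-0.002  -0.0008 -0.0008 -0.0004 -0.0007  0.0012]
the job is handed in; nothing more can be done
None
the job is handed in; nothing more can be done
```

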